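# Clip an S-hook on the lathe's tool rail and hang the centres caddy from it

### The job

Take the orange S-hook out of the wooden block and push it down over the flat bar of the tool rail, near the middle, until its spring jaw clicks shut under the bar and the hook sits fully home; feel for the bar and do not force it. Then hang the plywood caddy of lathe centres by the dowel over its hand slot from the hook's lower curl, upright and without dropping it, let it come to rest, and leave the other things on the bench alone.

Things in the scene. Friction and masses are not known exactly. Their poses are not given: they have to be found in the camera images.
- rail: Fixed tool rail: two aluminium uprights (24 x 30 mm, 305 mm high) 520 mm apart carry a horizontal flat steel bar on edge: 10 mm thick, 20 mm high, along this body's y. Origin: on the bench under the bar's middle; z up; -x faces the robot. At y = +180 mm an identical hook with callipers is on the bar already (y 140 to 220 mm, hanging 220 mm below its top); the rest is free.
- rail_bar (a point): Middle of the bar's top edge at the middle setting of its clamps, 245 mm above the bench; axes as rail. The uprights are slotted: the bar is clamped anywhere from 20 mm below to 20 mm above this point and only the uprights are measured, so feel for its height. The bar sits in rubber, gives about 0.12 mm per N, and its mounts tear if the hook is pressed on it with 15 N.
- hook: Orange S-hook, 12 mm thick (y), 80 g, standing in the block within 5 degrees of upright. Origin: middle of the upper curl's underside, which rests on the middle of the bar's top edge when home. z up; y along the bar; -x must face the robot. Shank at x -13.5 to -6.5 mm, on the bar's near side, straight from the crown to 77 mm below the origin. Lowest point 97 mm below the origin.
- hook_tab (a point): Centre of the ribbed thumb tab on the hook's 8 mm thick crown, to hold and push it by: 24 (x) x 12 (y) mm, from 8 to 36 mm above the hook's origin; this point is 22 mm above it. Axes as the hook's.
- hook_lip (a point): Lip of the hook's steel spring jaw, on the far side of the bar. The curl is a slot open downward, x -6.5 to 5.5 mm; the jaw's flared mouth ends 42 mm below the hook's origin (inside at x = 11 mm). This point, 1.5 mm to +x and 21.5 mm below the origin, snaps under the bar's lower edge only in the last 3 mm before the crown meets the bar. Pushing on takes 2 to 6 N, less once past the mouth.
- hook_valley (a point): Lowest point of the inside of the hook's lower curl, which opens upward on the robot's side, 26.5 mm to -x of the hook's origin and 90 mm below it; the caddy hangs here. Strip 7 mm thick; inside width 26 mm between the shank and the tip (x -40 to -47 mm, top 73 mm below the origin). Axes as the hook's.
- jaw (a joint): The hook's spring jaw: 0 rad shut (free, or clicked under the bar), about 0.2 while its lip rides on the bar's face.
- block: Light wooden block 90 (x) x 70 (y) x 54 mm, fixed on the bench, with the slot that the hook stands in (40 mm deep, 14 mm wide) and a row of thin steel pins up to 42 mm tall beside it at y = +22 mm. Origin: centre of its underside.
- caddy: Plywood caddy, about 0.2 kg: tray 76 (x) x 110 (y) x 40 mm high with small lathe centres, parted by an upright board 10 mm thick (x). From 50 mm up to its top at 131 mm the board is 46 mm wide (y); a hand slot 26 mm wide goes through it along x, from 78 to 118 mm above the underside, with an 11 mm dowel above it. Origin: centre of the underside; z up. Either face may look out.
- caddy_eye (a point): Middle of the underside of the dowel that closes the caddy's hand slot at the top, 118 mm above the caddy's underside: this rests in the hook's lower curl.
- caddy_grip (a point): Point in the middle of the caddy's board 74 mm above its underside, where its two side edges (46 mm apart along y) can be held, leaving the slot free.
- glue: Yellow glue bottle, 60 mm across, 160 mm tall; leave alone.
- wax_tin: Brass-coloured low tin, 68 mm across, 32 mm tall; leave alone.
- chuck_key: Steel T-shaped chuck key lying down, 90 mm; leave alone.
- gouge: Turning gouge with a wooden handle, 415 mm long along its x, origin at its middle; leave alone.
- sanding_block: Cork sanding block 100 x 60 x 32 mm; leave alone.
- bowl: Small dark wooden bowl, 110 mm across, 45 mm tall; leave alone.
Not all that is in view belongs to the job. What is shaped like the caddy but green or purple is not meant. There is more than one size of the hook; the job needs the smaller.

How it is judged:
By the outcome, as a careful person would: the job done as asked, in the order asked, and still so for the second after the job is handed in, with the robot touching nothing.
It also fails if it takes over 72 s, if anything falls off the work surface, if the arm or the gripper's body presses on something with over 40 N, if the wrist force passes 120 N, or if a joint passes its speed limit or range.

### The arm

A 6-joint arm with a two-finger parallel gripper is mounted at the origin on the work surface. World frame = base frame: x ahead of the robot, y to its left, z up, the work surface at z = 0. Lengths are in mm, angles in degrees, forces in N, time in s.
With the tool pointing down it reaches from about 350 to 850 mm from the base axis. Payload 8.1 kg.
Tool frame: the origin (TCP) lies between the finger pads; the fingertips stand 22 mm ahead of it and the grasp point (between the pads) lies 3 mm ahead of it; z points along the fingers, y is the direction in which the jaws open and shut (so a half turn about z gives the same grasp; the last joint's range is limited). The gripper opens to 85 mm and grips with 20 to 120 N. Pads are 22 mm wide; open, the fingers measure 114 mm over their backs; the gripper's body (76 mm by 85 mm) begins 54 mm behind the grasp point. The pads swing forward as they close: fully open they stand 13 mm farther back than shut.
Start: joints at [-74.851, 7.471, 85.268, -0, 87.261, -4.893], TCP at [205.646, -563.662, 253.292] pointing down, gripper open.
Joint ranges: [-169.43, 169.43], [-51.17, 129.36], [1.28, 143.12], [-76.62, 256.62], [0, 156.53], [-152.29, 152.29]. Speed limits (degrees/s): [136.94, 136.94, 159.86, 180, 180, 180].

### API

Orientations are given as [roll, pitch, yaw] about the fixed x, y, z axes, in that order (R = Rz(yaw) Ry(pitch) Rx(roll)).
In Python, from bench import r gives the robot as it stands.
- The arm moves only by the tool drive_tool, never from a script. Its argument "moves" is a list of rows, each a list of 2 entries, a list of its own where there are three numbers: the shift along the world's x, y, z in mm, then the turn about the world's z in degrees. A call has exactly 8 rows; each row is the pose to reach, as a shift and turn from the pose commanded when the call began; what a row does not reach only later rows make up. A row lasts 1/12 s, in which the tool goes at most 41.7 mm and 7.16 degrees, less where a joint would pass 70% of its speed; a pose out of reach is approached as far as the arm can. A call with a gripper value outside its range is refused whole. "fingers" is the finger opening in mm, from 0 to 85.4, set as the call begins (left out, the last holds). The fingers move at their own pace and stop on an object; "squeeze" is the grip in N (left out, the last holds). Time passes only in rows, so rows that repeat a pose let the fingers close, or fill a call up. It gives the time, the measured TCP pose, the force and the opening at its end, in the units of the state.
- r.sense(): the state, without advancing time (a new reading comes with each control period).
- r.snapshot(name): name is "side" or "top" or "wrist"; returns a dict with "pixels" (384x512x3 uint8, red, green, blue), "camera_matrix" (3x3 intrinsics, pixels), "xyz" and "orientation" of the camera in the world. Camera axes: x right, y down, z forward; pixel columns grow to the right and rows downward; lengths in mm; the calibration is good to about 2 mm. The wrist camera is an equidistant fisheye: a pixel r from the principal point sees the ray r / f radians off the axis. A picture is of the moment at which its call begins. There is no depth.
- r.hand_in(): hands the job in, once; it reports no verdict.
The state is a dict: "time": time; "joint_pos": joint angles; "qd": joint speeds; "joint_efforts": joint torques, N m; "tool_pos": TCP position; "tcp_rot": TCP orientation; "ft_force": force on the tool from outside, world axes, zero at the start; "wrist_torque": the same for the moment, N m; "finger_gap": finger opening in mm.
Only numpy, scipy, OpenCV 4.12 (cv2) and the standard library are available. Lean on these libraries where they do the work, as an engineer would, in place of code of your own. Each camera call takes 0.05 s, during which the arm holds its last target.

## Working session

There is one attempt and no reset: what is moved stays moved. The work goes in short steps, Python scripts to look and compute and a tool call to move; the robot and the scene stay as the last step left them, time stands still between calls to the robot, and variables do not carry over. Pictures are saved under pics/ and viewed, and the job is handed in when it is done.

Besides the shell and the picture viewer there is one more tool, called after ">>>" by a JSON object that holds its "fn" and its "kwargs". drive_tool: Moves the arm, as the interface text tells. Its arguments: {"type":"object","properties":{"moves":{"type":"array","items":{"type":"array"}},"fingers":{"type":"number"},"squeeze":{"type":"number"}},"required":["moves"]}

```bash
ls; mkdir -p pics
cat > h.py <<'E'
from bench import r
import numpy as np, cv2, json
from scipy.spatial.transform import Rotation as R
def snap(n,fn):
    s=r.snapshot(n); cv2.imwrite('pics/'+fn+'.png',s['pixels'][:,:,::-1])
    np.savez('pics/'+fn+'.npz',p=s['pixels'],K=s['camera_matrix'],x=s['xyz'],o=s['orientation'],n=n)
    return s
def load(fn):
    d=np.load('pics/'+fn+'.npz'); return d
def rot(o):
    o=np.array(o); return o if o.shape==(3,3) else R.from_euler('xyz',o,degrees=True).as_matrix()
def ray(d,uv):
    K=d['K'];u=(uv[0]-K[0,2])/K[0,0];v=(uv[1]-K[1,2])/K[1,1]
    if str(d['n'])=='wrist':
        t=np.hypot(u,v); c=np.array([np.sin(t)*u/t,np.sin(t)*v/t,np.cos(t)]) if t>0 else np.array([0,0,1.])
    else: c=np.array([u,v,1.]);c/=np.linalg.norm(c)
    return d['x'],rot(d['o'])@c
def onz(d,uv,z):
    p,c=ray(d,uv); return p+c*(z-p[2])/c[2]
def proj(d,P):
    c=rot(d['o']).T@(np.array(P)-d['x']);K=d['K']
    if str(d['n'])=='wrist':
        t=np.arctan2(np.hypot(c[0],c[1]),c[2]);h=np.hypot(c[0],c[1])+1e-9;q=np.array([c[0]/h*t,c[1]/h*t])
    else:q=c[:2]/c[2]
    return np.array([K[0,0]*q[0]+K[0,2],K[1,1]*q[1]+K[1,2]])
def tri(d1,u1,d2,u2):
    p1,c1=ray(d1,u1);p2,c2=ray(d2,u2)
    t=np.linalg.lstsq(np.array([c1,-c2]).T,p2-p1,rcond=None)[0]
    a=p1+c1*t[0];b=p2+c2*t[1]; return (a+b)/2,np.linalg.norm(a-b)
E
python3 - <<'E'
from h import *
for n in ['side','top','wrist']:
    s=snap(n,n+'0'); print(n,s['xyz'],s['orientation'],s['camera_matrix'])
print(r.sense())
E
```

```text
pics
side [ 390.7467834   962.59810663 1235.15894786] [-135.87452328    0.81595171 -177.18950203] [[448.6795231    0.         249.06338895]
 [  0.         448.6795231  183.88013438]
 [  0.           0.           1.        ]]
top [ 241.92970148  -79.38200885 1411.08043871] [-170.44974918   -1.09893473  -88.28786939] [[366.73276313   0.         261.35890795]
 [  0.         366.73276313 190.89578459]
 [  0.           0.           1.        ]]
wrist [ 271.50296227 -539.94238531  372.36014364] [ 1.64071283e+02  6.93319428e-02 -6.99496651e+01] [[297.31863964   0.         254.03123799]
 [  0.         297.31863964 186.74338233]
 [  0.           0.           1.        ]]
{'time': 0.15, 'joint_pos': array([-7.48516942e+01,  7.50581682e+00,  8.53181867e+01, -7.10495497e-04,
        8.72611085e+01, -4.89504947e+00]), 'qd': array([ 0.08229633, -0.17460249, -0.22158341,  0.02506497, -0.00629948,
       -0.05672921]), 'joint_efforts': array([ 9.37915102e-04, -5.70064652e+01, -5.01157451e+01, -1.70369331e-04,
        9.79145727e-03, -1.38911150e-05]), 'tool_pos': array([ 205.52797102, -563.26177453,  252.44756674]), 'tcp_rot': array([-1.79915138e+02, -6.55563387e-03,  2.00433849e+01]), 'ft_force': array([ 0.25325363,  0.47206091, -0.29999377]), 'wrist_torque': array([-0.03008633, -0.01703441, -0.02453485]), 'finger_gap': 85.62544419531909}
```

View pics/side0.png

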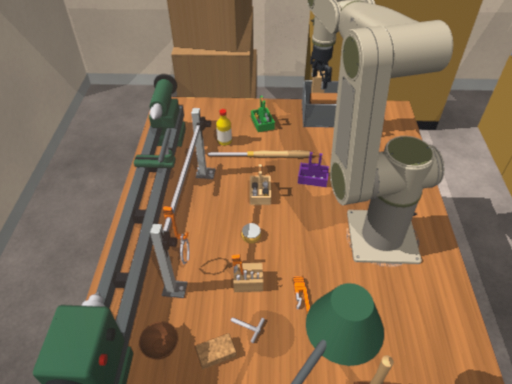

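View pics/top0.png

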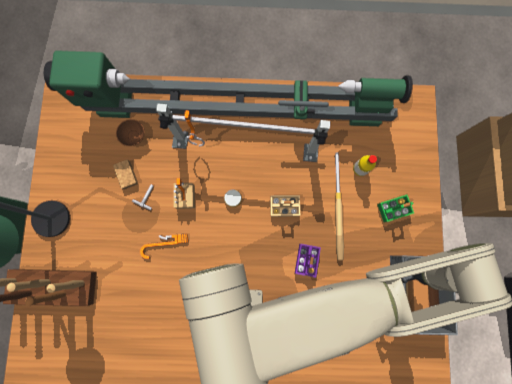

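View pics/wrist0.png

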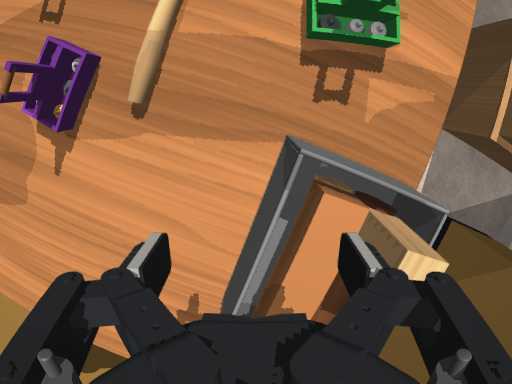

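The top view shows the rail (uprights near (175,140) and (315,150)), the block with the hook at (182,192), the plain caddy at (286,206), and a larger hook lying loose at (165,243). I'll zoom in next.

Run:
```python
from h import *
a=load('side0')['p'][:,:,::-1]; b=load('top0')['p'][:,:,::-1]
def z(im,x0,y0,w,h,f,fn): cv2.imwrite('pics/'+fn+'.png',cv2.resize(im[y0:y0+h,x0:x0+w],None,fx=f,fy=f,interpolation=cv2.INTER_CUBIC))
z(b,140,90,200,145,4,'z1'); z(a,140,100,200,150,4,'z2'); z(a,140,180,160,120,5,'z3')
d=load('top0')
for uv in [(182,192),(286,206),(180,143),(310,156)]: print(uv,onz(d,uv,0))
```

```text
(182, 192) [465.52933722 208.66076643   0.        ]
(286, 206) [ 423.836511   -196.70916589    0.        ]
(180, 143) [662.24233351 229.51594859   0.        ]
(310, 156) [ 627.13395948 -288.48714877    0.        ]
```

View pics/z1.png

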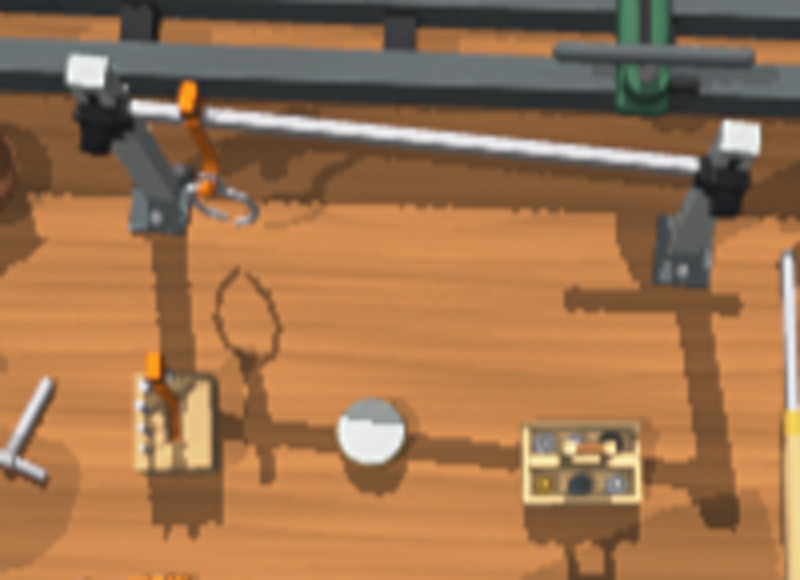

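View pics/z2.png

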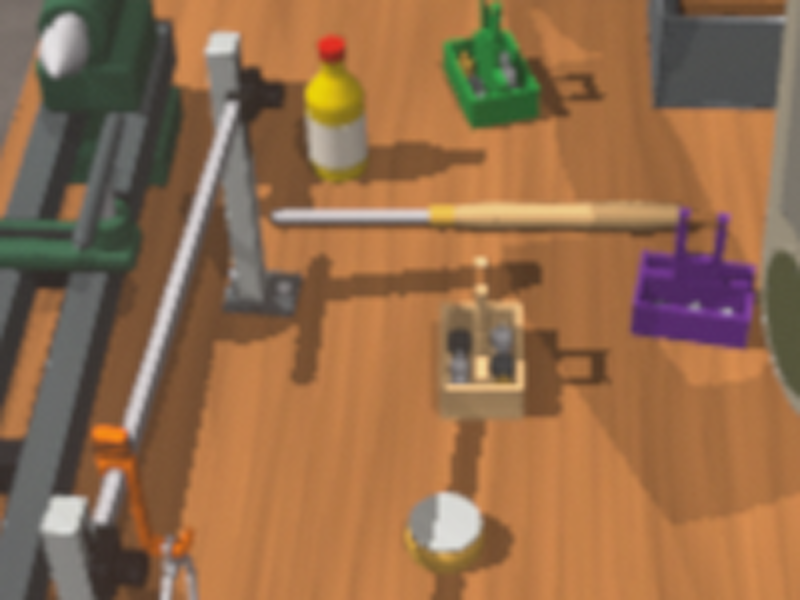

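View pics/z3.png

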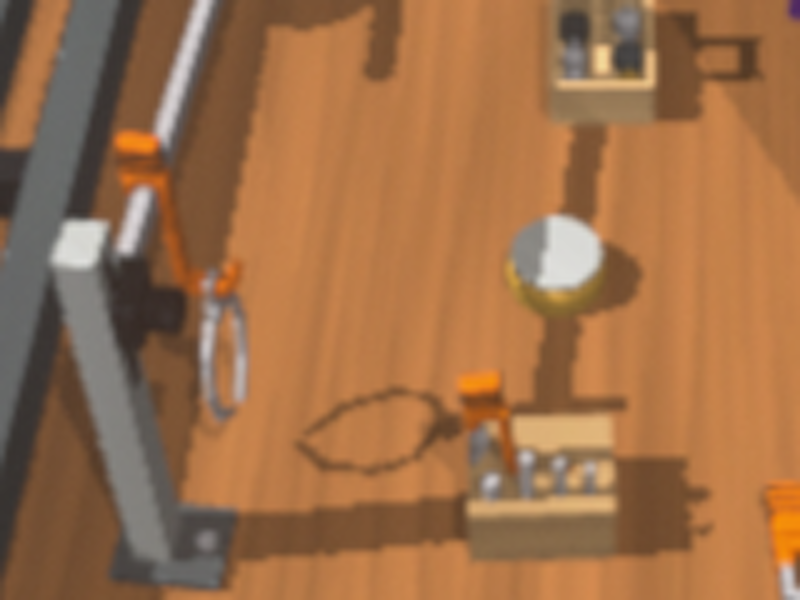

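Run:
```python
from h import *
T=load('top0');S=load('side0')
z1=lambda x,y:(x/4+140-.375,y/4+90-.375)
z2=lambda x,y:(x/4+140-.375,y/4+100-.375)
z3=lambda x,y:(x/5+140-.4,y/5+180-.4)
P=lambda n,v,e='':print(n,np.round(v,1),e)
for n,a in [('upL',z1(88,72)),('upR',z1(740,138))]: P(n,onz(T,a,305))
for n,a in [('upR s',z2(222,45)),('upL s',z3(85,240))]: P(n,onz(S,a,305))
# bar planes (upper edge line)
def plane(d,a,b):
    p,c1=ray(d,a);_,c2=ray(d,b);n=np.cross(c1,c2);n/=np.linalg.norm(n);return n,n@p
n1,d1=plane(T,z1(220,117),z1(690,163)); n2,d2=plane(S,z2(238,115),z2(140,420))
for y in (-150,0,150):
    A=np.array([n1,n2,[0,1,0]]);P('bar',np.linalg.solve(A,[d1,d2,y]))
# block top corners z=54
for a in [(135,375),(217,373),(217,470),(135,471)]: P('block',onz(T,z1(*a),54))
for a in [(515,413),(614,415),(616,500),(468,500)]: P('blockS',onz(S,z3(*a),54))
P('hooktop',*tri(T,z1(153,360),S,z3(480,383)))
for a in [(523,427),(641,422),(641,503),(524,504)]: P('cad',onz(T,z1(*a),40))
for a in [(440,308),(523,305),(525,390),(440,390)]: P('cadS',onz(S,z2(*a),40))
P('cad dowel',*tri(T,z1(590,450),S,z2(481,262)))
```

```text
upL [685.1 228.3 305. ] 
upR [ 649.6 -288.9  305. ] 
upR s [ 650.8 -280.8  305. ] 
upL s [685.1 231.8 305. ] 
bar [ 452.3 -150.   811.4] 
bar [510.9   0.  675.4] 
bar [569.5 150.  539.4] 
block [488.6 232.   54. ] 
block [493.1 155.5  54. ] 
block [401.6 150.   54. ] 
block [398.2 225.7  54. ] 
blockS [467.2 161.7  54. ] 
blockS [405.1 160.7  54. ] 
blockS [402.2 222.1  54. ] 
blockS [492.1 225.7  54. ] 
hooktop [485.5 198.  138. ] 3.6470566133096396
cad [ 453.4 -133.5   40. ] 
cad [ 461.9 -245.3   40. ] 
cad [ 384.9 -246.2   40. ] 
cad [ 380.5 -136.3   40. ] 
cadS [ 464.3 -232.6   40. ] 
cadS [ 386.3 -239.4   40. ] 
cadS [ 382.7 -130.9   40. ] 
cadS [ 459.3 -128.1   40. ] 
cad dowel [ 422.  -188.9  141.8] 5.302093485179991
```

>>> {"fn": "drive_tool", "kwargs": {"moves": [[[12,36,5],-3],[[24,72,10],-6],[[36,108,15],-9],[[48,144,20],-12],[[60,180,25],-15],[[72,216,30],-18],[[84,252,30],-21],[[96,288,30],-23]], "fingers": 60}}

```text
time: 0.82
tool_pos: [301.8, -274.0, 283.5]
tcp_rot: [180.0, -0.0, -3.2]
ft_force: [0.3, -0.2, -0.3]
finger_gap: 60.0
```

>>> {"fn": "drive_tool", "kwargs": {"moves": [[[12,36,0],0],[[24,72,0],0],[[36,108,0],0],[[48,144,0],0],[[60,180,0],0],[[72,216,0],0],[[84,252,0],0],[[96,280,0],0]]}}

```text
time: 1.48
tool_pos: [397.7, 7.0, 283.3]
tcp_rot: [-180.0, -0.0, -2.9]
ft_force: [0.3, -0.3, -0.5]
finger_gap: 60.1
```

>>> {"fn": "drive_tool", "kwargs": {"moves": [[[12,30,0],0],[[22,60,0],0],[[32,90,0],0],[[42,120,0],0],[[52,145,0],0],[[60,165,0],0],[[65,170,0],0],[[65,170,0],0]]}}

```text
time: 2.15
tool_pos: [462.8, 175.4, 282.7]
tcp_rot: [180.0, 0.1, -2.8]
ft_force: [-0.2, 0.4, -0.3]
finger_gap: 59.9
```

Run:
```python
from h import *
s=snap('wrist','w1'); print(s['xyz'],s['orientation']); q=r.sense();print(q['time'],q['tool_pos'],q['tcp_rot'],q['ft_force'])
cv2.imwrite('pics/w1b.png',cv2.resize(s['pixels'][:,:,::-1],None,fx=1.5,fy=1.5,interpolation=cv2.INTER_CUBIC))
```

```text
[532.98416748 171.65172741 402.64858915] [ 1.64020756e+02 -5.90387780e-02 -9.28254628e+01]
2.2 [462.50360082 174.35936997 282.78839367] [ 1.79957674e+02  6.37756686e-02 -2.88877229e+00] [ 0.29116537 -0.44222746  0.50879649]
```

View pics/w1b.png

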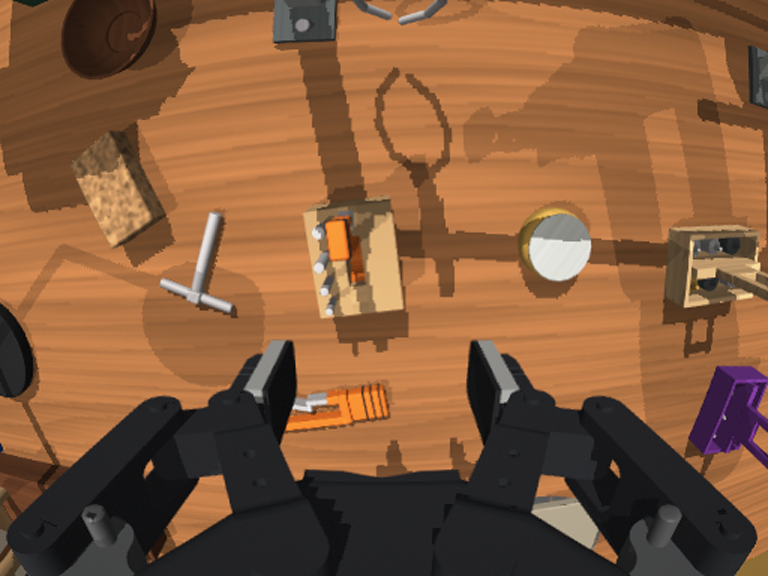

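Run:
```python
from h import *
W=load('w1');S=load('side0');T=load('top0')
w=lambda x,y:(x/1.5-.17,y/1.5-.17)
im=W['p'][:,:,::-1]; cv2.imwrite('pics/w1c.png',cv2.resize(im[110:230,190:290],None,fx=5,fy=5,interpolation=cv2.INTER_CUBIC))
for a in [(305,212),(388,199),(404,310),(320,318)]: print('blk',onz(W,w(*a),54).round(1))
for a in [(326,220),(347,219),(350,259),(330,261)]: print('tab z147',onz(W,w(*a),147).round(1), )
```

```text
blk [492.5 233.8  54. ]
blk [499.  167.7  54. ]
blk [406.7 158.6  54. ]
blk [402.9 229.3  54. ]
tab z147 [497.8 205.2 147. ]
tab z147 [497.7 193.  147. ]
tab z147 [473.9 192.8 147. ]
tab z147 [473.3 204.7 147. ]
```

View pics/w1c.png

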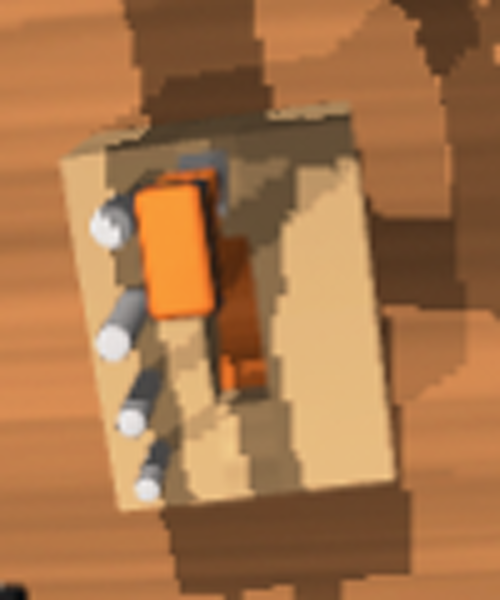

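Run:
```python
from h import *
W=load('w1')
c=lambda x,y:(x/5+190-.4,y/5+110-.4)
Q=[onz(W,c(*a),147) for a in [(137,190),(202,182),(216,312),(152,318)]]
for q in Q: print(q.round(1))
d=lambda a,b:np.degrees(np.arctan2(b[1]-a[1],b[0]-a[0]))
print('yaw', d(Q[3],Q[0]),d(Q[2],Q[1]),d(Q[1],Q[0])-90,d(Q[2],Q[3])-90, np.mean(Q,0))
for a,z in [((245,365),38),((240,240),80)]: print(a,onz(W,c(*a),z).round(1))
```

```text
[496.9 205.5 147. ]
[497.6 194.  147. ]
[474.3 193.1 147. ]
[473.8 204.5 147. ]
yaw 2.3037359936018755 2.2976350590522507 3.689837364769886 2.4504087766977563 [485.66252351 199.27113076 147.        ]
(245, 365) [435.1 195.8  38. ]
(240, 240) [475.  192.3  80. ]
```

>>> {"fn": "drive_tool", "kwargs": {"moves": [[[11,12,0],3],[[22,25,0],6],[[22,25,-30],6],[[22,25,-60],6],[[22,25,-90],6],[[22,25,-115],6],[[22,25,-125],6],[[22,25,-125],6]], "fingers": 40}}

```text
time: 2.87
tool_pos: [482.6, 197.6, 155.4]
tcp_rot: [179.9, 0.3, 3.0]
ft_force: [-0.1, 0.4, -0.0]
finger_gap: 40.1
```

Run:
```python
from h import *
s=snap('wrist','w2'); q=r.sense();print(q['time'],q['tool_pos'],q['tcp_rot'],q['ft_force'])
cv2.imwrite('pics/w2b.png',cv2.resize(s['pixels'][:,:,::-1],None,fx=1.5,fy=1.5,interpolation=cv2.INTER_CUBIC))
d=load('w2')
t=q['tool_pos']; print([proj(d,t+np.array([x,0,z])).round() *1.5 for x,z in [(0,0),(0,-22),(0,-3)]])
```

```text
2.9167 [483.95156172 198.14062463 157.7780389 ] [1.79956767e+02 1.22961708e-01 2.97448566e+00] [ 0.25387029 -1.3053835   0.14439469]
[array([378. , 391.5]), array([378., 360.]), array([378., 387.])]
```

View pics/w2b.png

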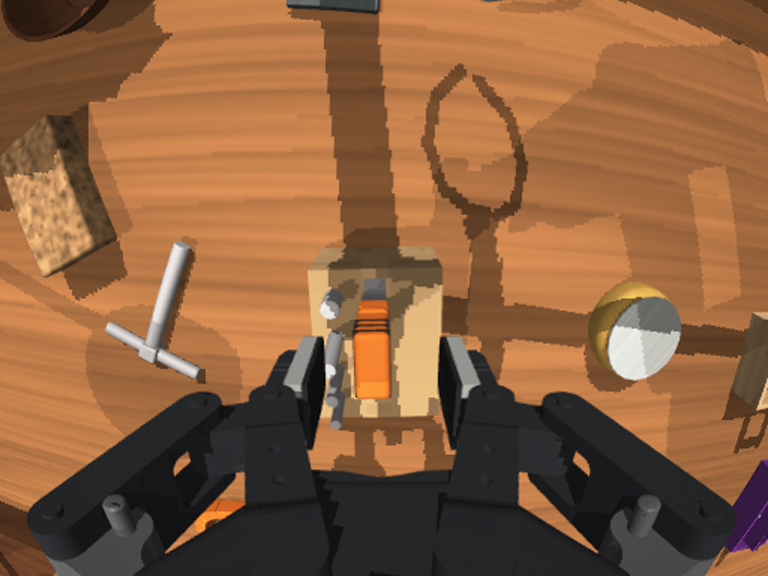

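Run:
```python
from h import *
W=load('w2')
w=lambda x,y:(x/1.5-.17,y/1.5-.17)
Q=[onz(W,w(*a),147) for a in [(355,334),(387,332),(391,396),(356,399)]]
for q in Q: print(q.round(1))
d=lambda a,b:np.degrees(np.arctan2(b[1]-a[1],b[0]-a[0]))
print('yaw', d(Q[3],Q[0]),d(Q[2],Q[1]), np.mean(Q,0), r.sense()['tool_pos'])
for a in [(308,270),(440,262),(440,415)]: print(onz(W,w(*a),54))
```

```text
[498.2 206.1 147. ]
[499.4 196.2 147. ]
[476.3 193.5 147. ]
[474.5 205.1 147. ]
yaw 2.4297830545000445 6.535692327750874 [487.13735949 200.23120364 147.        ] [483.95156172 198.14062463 157.7780389 ]
[492.63953866 235.3560455   54.        ]
[500.35895617 167.61755039  54.        ]
[408.20632664 158.34492602  54.        ]
```

>>> {"fn": "drive_tool", "kwargs": {"moves": [[[1.5,1.5,-8],1],[[1.5,1.5,-16],1],[[1.5,1.5,-17],1],[[1.5,1.5,-17],1],[[1.5,1.5,-17],1],[[1.5,1.5,-17],1],[[1.5,1.5,-17],1],[[1.5,1.5,-17],1]]}}

```text
time: 3.58
tool_pos: [486.3, 200.9, 141.6]
tcp_rot: [-180.0, -0.0, 4.0]
ft_force: [-0.3, -0.1, 0.6]
finger_gap: 40.1
```

>>> {"fn": "drive_tool", "kwargs": {"moves": [[[0,0,0],0],[[0,0,0],0],[[0,0,0],0],[[0,0,0],0],[[0,0,0],0],[[0,0,0],0],[[0,0,0],0],[[0,0,0],0]], "fingers": 0, "squeeze": 50}}

```text
time: 4.25
tool_pos: [486.2, 200.9, 141.4]
tcp_rot: [-180.0, -0.0, 4.0]
ft_force: [-0.2, -0.0, 0.5]
finger_gap: 10.9
```

>>> {"fn": "drive_tool", "kwargs": {"moves": [[[0,0,5],0],[[0,0,12],0],[[0,0,20],0],[[0,0,30],0],[[0,0,42],0],[[0,0,60],0],[[0,0,80],0],[[0,0,100],0]]}}

```text
time: 4.92
tool_pos: [485.9, 200.8, 243.2]
tcp_rot: [-180.0, 0.0, 4.0]
ft_force: [-0.3, 0.2, -0.6]
finger_gap: 10.8
```

>>> {"fn": "drive_tool", "kwargs": {"moves": [[[0,0,20],-1],[[0,-5,45],-2],[[5,-20,70],-3],[[10,-40,95],-4],[[20,-70,110],-5],[[30,-105,118],-6],[[40,-130,118],-7],[[44,-140,118],-8]]}}

```text
time: 5.58
tool_pos: [531.1, 57.7, 361.6]
tcp_rot: [179.9, -0.2, -4.2]
ft_force: [0.1, 1.1, -1.5]
finger_gap: 11.2
```

Run:
```python
from h import *
s=snap('wrist','w3'); q=r.sense();print(q['time'],q['tool_pos'],q['tcp_rot'],q['ft_force'],q['finger_gap'])
cv2.imwrite('pics/w3b.png',cv2.resize(s['pixels'][:,:,::-1],None,fx=1.5,fy=1.5,interpolation=cv2.INTER_CUBIC))
for n in ('side',): 
  s=snap(n,n+'3'); cv2.imwrite('pics/s3b.png',cv2.resize(s['pixels'][100:300,100:300,::-1],None,fx=3,fy=3,interpolation=cv2.INTER_CUBIC))
```

```text
5.6333 [531.04317464  57.36843407 360.56758047] [ 1.79935502e+02 -8.80794150e-02 -4.28548501e+00] [-0.98742954 -1.24888578 -1.53779735] 10.877400991454392
```

View pics/w3b.png

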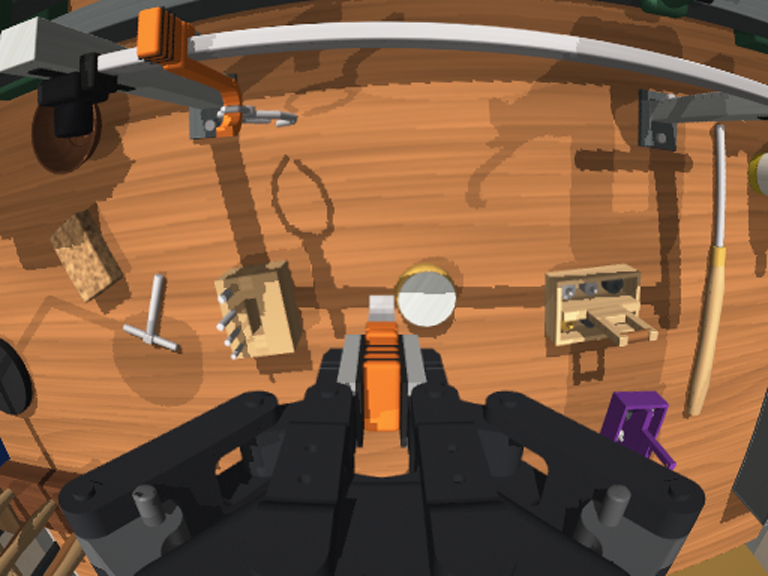

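View pics/s3b.png

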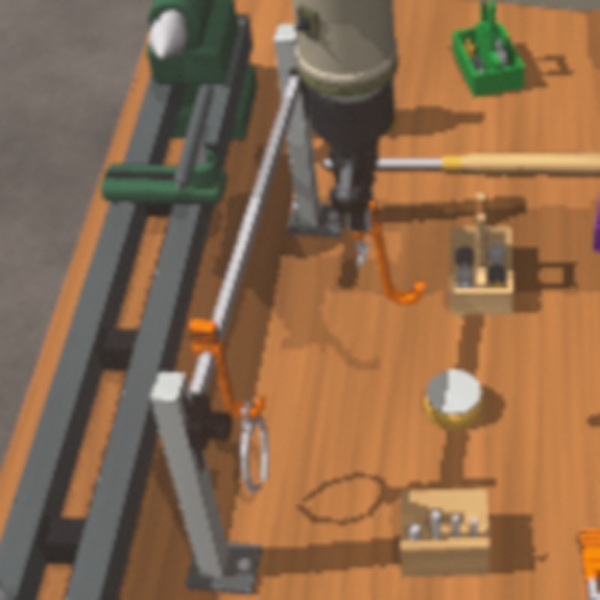

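Run:
```python
from h import *
im=load('w3')['p'][:,:,::-1]
cv2.imwrite('pics/w3c.png',cv2.resize(im[5:75,90:290],None,fx=4,fy=8,interpolation=cv2.INTER_CUBIC))
im=load('top0')['p'][:,:,::-1]
cv2.imwrite('pics/t3c.png',cv2.resize(im[105:140,160:330],None,fx=4,fy=16,interpolation=cv2.INTER_CUBIC))
```

```text
(no output)
```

View pics/w3c.png

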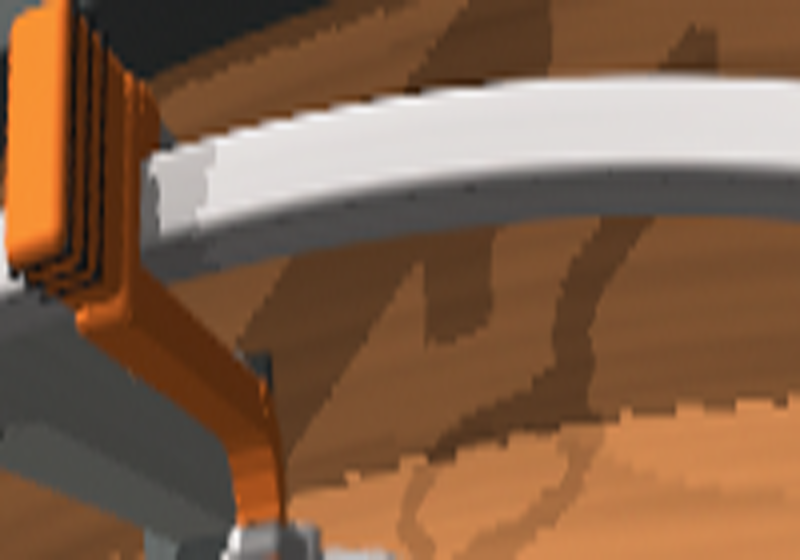

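View pics/t3c.png

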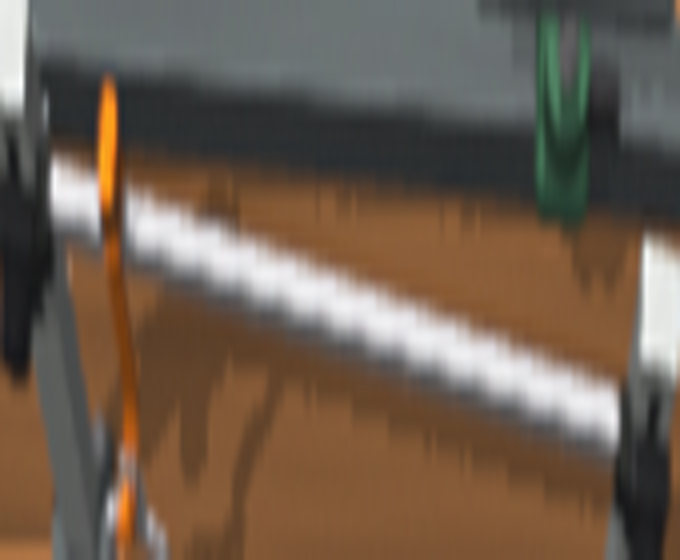

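```bash
cat > bar.py <<'E'
from h import *
from scipy.optimize import least_squares
W=load('w3');T=load('top0')
cw=lambda x,y:(x/4+90-.375,y/8+5-.44)
ct=lambda x,y:(x/4+160-.375,y/16+105-.47)
obs=[(W,cw(x,y)) for x,y in [(300,160),(400,140),(500,127),(600,122),(700,122),(780,123)]]+[(T,ct(x,y)) for x,y in [(160,227),(240,263),(320,297),(400,330),(480,362),(560,394)]]
def res(p,obs=obs):
    o=[]
    for d,uv in obs:
        P,c=ray(d,uv); q=P+c*(p[2]-P[2])/c[2]; o.append((q[0]-p[0]-p[1]*(q[1]+28)))
    return o
f=least_squares(res,[667,0.07,245]);print(f.x,np.degrees(np.arctan(f.x[1])),np.round(f.fun,1))
g=least_squares(lambda q:res([667.5,q[0],q[1]]),[0.07,245]);print(g.x,np.round(g.fun,1))
E
python3 bar.py
python3 - <<'E'
from h import *
W=load('w3')
w=lambda x,y:(x/1.5-.17,y/1.5-.17)
# tab of held hook
for a in [(366,368),(399,368),(401,428),(364,428)]: print(onz(W,w(*a),360-30+36).round(1))
E
```

```text
[6.68207444e+02 7.16456590e-02 2.34219046e+02] 4.097991651175686 [-0.1  0.   0.1 -0.1 -0.1  0.2  0.4 -0.2 -0.3 -0.3  0.   0.3]
[7.20298219e-02 2.36321356e+02] [-0.1  0.1  0.1 -0.  -0.1  0.3  0.3 -0.2 -0.4 -0.3  0.   0.3]
[542.1  61.  366. ]
[541.4  51.4 366. ]
[520.1  52.  366. ]
[521.   63.4 366. ]
```

Run:
```python
from h import *
S=load('side3');W=load('w3'); t=np.array([531.0,57.4,360.6]);yaw=np.radians(-4.2)
ex=np.array([np.cos(yaw),np.sin(yaw),0]);ey=np.array([-np.sin(yaw),np.cos(yaw),0])
def pl(d,uv,yo=0):
    p,c=ray(d,uv); q=p+c*((t+ey*yo-p)@ey)/(c@ey); return ((q-t)@ex).round(1),(q[2]-t[2]).round(1)
s=lambda x,y:(x/3+100-.33,y/3+100-.33)
for n,a in [('tip top',(420,284)),('bottom',(403,302)),('shank low left',(384,280)),('shank low right',(393,278)),('shank up r',(382,220)),('shank up l',(370,222)),('jaw',(361,262))]: print(n,pl(S,s(*a)),pl(S,s(*a),6))
im=S['p'][:,:,::-1]
cv2.imwrite('pics/s3c.png',cv2.resize(im[150:210,200:260],None,fx=10,fy=10,interpolation=cv2.INTER_CUBIC))
# predicted projections with lean th about origin (tcp - 30)
im2=cv2.resize(im[150:210,200:260],None,fx=10,fy=10,interpolation=cv2.INTER_CUBIC)
pts=[(-13.5,0),(-13.5,-77),(-6.5,-77),(-6.5,0),(-26.5,-90),(-26.5,-97),(-40,-73),(-47,-73),(1.5,-21.5),(11,-42),(12,8),(12,36),(-12,36)]
for th,col in [(0,(255,0,0)),(4,(0,255,0))]:
    a=np.radians(th)
    for x,z in pts:
        z2=z-27 +0
        xx=x*np.cos(a)+z2*np.sin(a);zz=-x*np.sin(a)+z2*np.cos(a)
        q=t+ex*xx+np.array([0,0,zz-3])+ey*6
        u=proj(S,q); cv2.circle(im2,tuple(int(v) for v in ((u-[200,150])*10+4.5)),5,col,-1)
cv2.imwrite('pics/s3d.png',im2)
```

```text
tip top (np.float64(-54.3), np.float64(-101.9)) (np.float64(-55.4), np.float64(-95.3))
bottom (np.float64(-36.2), np.float64(-130.7)) (np.float64(-37.4), np.float64(-123.9))
shank low left (np.float64(-18.4), np.float64(-100.3)) (np.float64(-19.6), np.float64(-93.7))
shank low right (np.float64(-27.6), np.float64(-96.3)) (np.float64(-28.8), np.float64(-89.8))
shank up r (np.float64(-20.6), np.float64(-16.8)) (np.float64(-21.8), np.float64(-10.8))
shank up l (np.float64(-8.8), np.float64(-20.7)) (np.float64(-10.2), np.float64(-14.7))
jaw (np.float64(3.3), np.float64(-77.0)) (np.float64(1.9), np.float64(-70.6))
```

View pics/s3d.png

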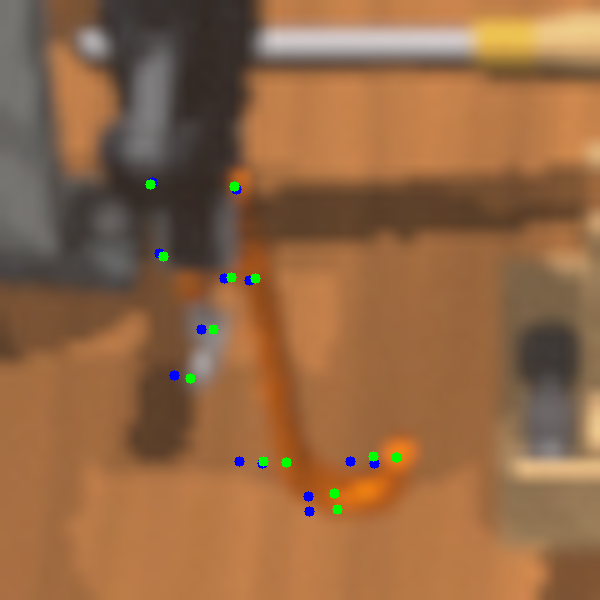

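>>> {"fn": "drive_tool", "kwargs": {"moves": [[[10,34,0],2],[[20,68,0],4],[[30,102,0],6],[[37,134,0],8],[[38,136,-30],8],[[38,136,-60],8],[[38,136,-90],8],[[38,136,-120],8]], "squeeze": 35}}

```text
time: 6.35
tool_pos: [567.0, 198.8, 238.2]
tcp_rot: [-180.0, 0.0, 4.2]
ft_force: [-0.1, 0.0, -0.9]
finger_gap: 11.0
```

>>> {"fn": "drive_tool", "kwargs": {"moves": [[[0,0,-30],0],[[0,0,-60],0],[[0,0,-80],0],[[0,0,-92],0],[[0,0,-96],0],[[0,0,-96],0],[[0,0,-96],0],[[0,0,-96],0]]}}

```text
time: 7.02
tool_pos: [569.4, 197.4, 145.6]
tcp_rot: [-180.0, -0.2, 4.1]
ft_force: [0.7, -0.5, -0.7]
finger_gap: 11.2
```

>>> {"fn": "drive_tool", "kwargs": {"moves": [[[-2,0,0],0],[[-4,0,0],0],[[-6,0,0],0],[[-8,0,0],0],[[-9,0,0],0],[[-10,0,0],0],[[-10,0,0],0],[[-10,0,0],0]]}}

```text
time: 7.68
tool_pos: [558.1, 196.8, 143.3]
tcp_rot: [180.0, 0.0, 4.0]
ft_force: [0.5, -0.6, -1.0]
finger_gap: 11.3
```

Run:
```python
from h import *
s=snap('wrist','w4'); q=r.sense();print(q['time'],q['tool_pos'],q['tcp_rot'],q['ft_force'],q['finger_gap'])
cv2.imwrite('pics/w4b.png',cv2.resize(s['pixels'][150:350,130:380,::-1],None,fx=3,fy=3,interpolation=cv2.INTER_CUBIC))
s=snap('side','side4'); cv2.imwrite('pics/s4b.png',cv2.resize(s['pixels'][150:310,140:300,::-1],None,fx=3.7,fy=3.7,interpolation=cv2.INTER_CUBIC))
```

```text
7.7333 [558.12698604 196.81825372 143.26671234] [-1.79999549e+02  3.19747248e-03  4.03840632e+00] [ 0.38273153 -0.6007899  -1.49882028] 11.060890686528447
```

View pics/s4b.png

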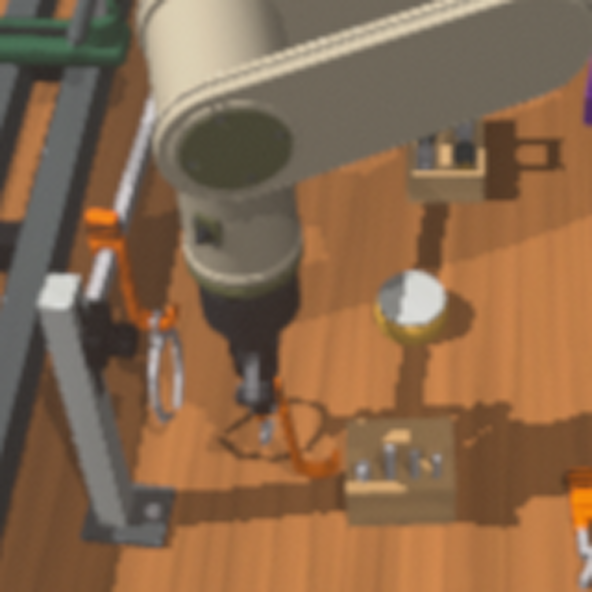

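View pics/w4b.png

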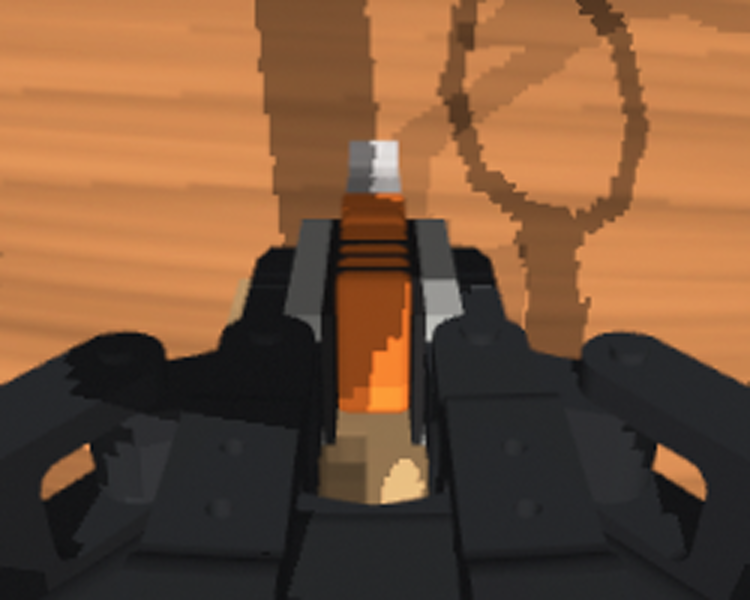

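>>> {"fn": "drive_tool", "kwargs": {"moves": [[[-0.5,0,0],0],[[-1,0,0],0],[[-1.5,0,0],0],[[-2,0,0],0],[[-2.5,0,0],0],[[-3,0,0],0],[[-3.5,0,0],0],[[-4,0,0],0]]}}

```text
time: 8.45
tool_pos: [554.1, 196.8, 143.3]
tcp_rot: [180.0, 0.0, 4.0]
ft_force: [-0.3, -0.3, -0.5]
finger_gap: 11.0
```

>>> {"fn": "drive_tool", "kwargs": {"moves": [[[-0.5,0,0],0],[[-1,0,0],0],[[-1.5,0,0],0],[[-2,0,0],0],[[-2.5,0,0],0],[[-3,0,0],0],[[-3.5,0,0],0],[[-4,0,0],0]]}}

```text
time: 9.12
tool_pos: [551.1, 196.9, 143.9]
tcp_rot: [-180.0, -0.1, 4.0]
ft_force: [6.1, 0.1, 0.2]
finger_gap: 11.2
```

Run:
```python
from h import *
s=snap('wrist','w5'); q=r.sense();print(q['time'],q['tool_pos'],q['ft_force'],q['wrist_torque'],q['finger_gap'])
cv2.imwrite('pics/w5b.png',cv2.resize(s['pixels'][150:350,130:380,::-1],None,fx=3,fy=3,interpolation=cv2.INTER_CUBIC))
```

```text
9.1667 [551.10322908 196.87071793 143.97496648] [ 5.20625282 -0.5768693  -1.3014933 ] [ 0.06740124 -1.34794785  0.09830169] 11.044955470668457
```

View pics/w5b.png

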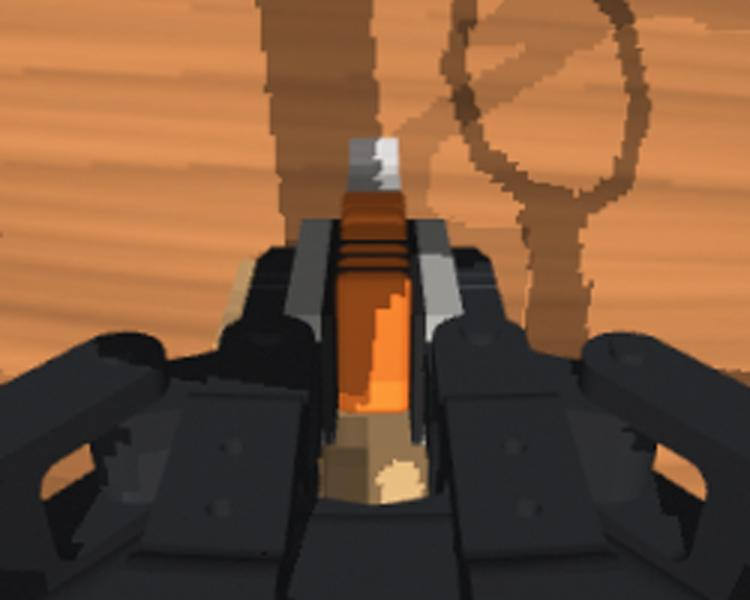

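>>> {"fn": "drive_tool", "kwargs": {"moves": [[[-0.5,0,0],0],[[-1,0,0],0],[[-1.5,0,0],0],[[-2,0,0],0],[[-2.5,0,0],0],[[-3,0,0],0],[[-3.5,0,0],0],[[-4,0,0],0]], "squeeze": 20}}

```text
time: 9.83
tool_pos: [547.8, 197.0, 144.8]
tcp_rot: [-180.0, -0.2, 4.0]
ft_force: [6.3, -0.2, 2.3]
finger_gap: 11.1
```

>>> {"fn": "drive_tool", "kwargs": {"moves": [[[-0.5,0,0],0],[[-1,0,0],0],[[-1.5,0,0],0],[[-2,0,0],0],[[-2.5,0,0],0],[[-3,0,0],0],[[-3,0,0],0],[[-3,0,0],0]]}}

```text
time: 10.5
tool_pos: [544.8, 197.1, 144.8]
tcp_rot: [-180.0, -0.2, 4.0]
ft_force: [5.2, 1.6, 1.9]
finger_gap: 11.1
```

Run:
```python
from h import *
s=snap('wrist','w5'); q=r.sense();print(q['time'],q['tool_pos'],q['ft_force'],q['wrist_torque'],q['finger_gap'])
cv2.imwrite('pics/w5b.png',cv2.resize(s['pixels'][150:350,130:380,::-1],None,fx=3,fy=3,interpolation=cv2.INTER_CUBIC))
```

```text
10.55 [544.7683268  197.10772987 144.76447481] [5.76858682 0.03319809 2.17151169] [ 0.0795353  -1.34438078  0.0193654 ] 11.080493143505892
```

View pics/w5b.png

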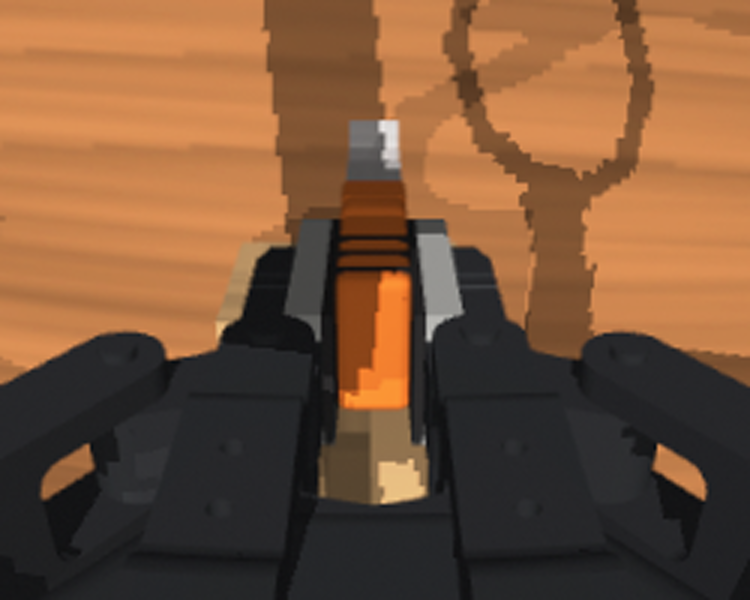

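>>> {"fn": "drive_tool", "kwargs": {"moves": [[[-1,0,0],0],[[-2,0,0],0],[[-3,0,0],0],[[-3,0,0],0],[[-2,0,0],0],[[5,0,0],0],[[12,0,0],0],[[20,0,0],0]]}}

```text
time: 11.22
tool_pos: [562.9, 196.7, 142.5]
tcp_rot: [180.0, 0.1, 4.0]
ft_force: [0.4, -0.5, -1.0]
finger_gap: 11.1
```

>>> {"fn": "drive_tool", "kwargs": {"moves": [[[0,0,30],-1],[[0,0,60],-2],[[0,-10,95],-3],[[0,-35,130],-4],[[0,-65,165],-5],[[0,-100,200],-6],[[0,-130,212],-7],[[0,-140,215],-8]], "squeeze": 40}}

```text
time: 11.88
tool_pos: [564.7, 52.9, 363.2]
tcp_rot: [179.9, -0.4, -4.1]
ft_force: [0.9, 0.3, 0.9]
finger_gap: 11.1
```

>>> {"fn": "drive_tool", "kwargs": {"moves": [[[5,-25,0],0],[[10,-50,0],0],[[15,-70,0],0],[[18,-80,0],0],[[20,-85,0],0],[[20,-85,0],0],[[20,-85,0],0],[[20,-85,0],0]]}}

```text
time: 12.55
tool_pos: [583.1, -27.0, 358.1]
tcp_rot: [-180.0, 0.0, -3.9]
ft_force: [-0.5, 1.2, -0.8]
finger_gap: 10.9
```

```bash
cat > ov.py <<'E'
from h import *
import sys
def ov(S,t,yawd,x0,y0,out,ths=(0,3),dx=0,h=60):
    yaw=np.radians(yawd);ex=np.array([np.cos(yaw),np.sin(yaw),0]);ey=np.array([-np.sin(yaw),np.cos(yaw),0])
    im2=cv2.resize(np.ascontiguousarray(S['p'][y0:y0+h,x0:x0+h,::-1]),None,fx=600//h,fy=600//h,interpolation=cv2.INTER_CUBIC);f=600//h
    pts=[(-13.5,0),(-13.5,-77),(-6.5,-77),(-6.5,0),(-26.5,-90),(-26.5,-97),(-40,-73),(-47,-73),(1.5,-21.5),(11,-42),(12,8),(12,36),(-12,36)]
    for th,col in zip(ths,[(255,0,0),(0,255,0)]):
        a=np.radians(th)
        for x,z in pts:
            z2=z-27;x=x
            xx=x*np.cos(a)+z2*np.sin(a);zz=-x*np.sin(a)+z2*np.cos(a)
            q=t+ex*(xx+dx)+np.array([0,0,zz-3])+ey*6
            u=proj(S,q); cv2.circle(im2,tuple(int(v) for v in ((u-[x0,y0]+.5)*f)),3,col,-1)
    cv2.imwrite(out,im2)
E
python3 - <<'E'
from ov import *
q=r.sense();print(q['time'],q['tool_pos'],q['tcp_rot'],q['ft_force'],q['finger_gap'])
s=snap('side','side6');snap('wrist','w6')
S=load('side6');t=q['tool_pos'];u=proj(S,t).astype(int);print(u)
ov(S,t,q['tcp_rot'][2],u[0]-20,u[1]-10,'pics/s6.png')
w=load('w6')['p'][:,:,::-1];cv2.imwrite('pics/w6b.png',cv2.resize(w,None,fx=1.5,fy=1.5,interpolation=cv2.INTER_CUBIC))
E
```

```text
12.55 [583.09149071 -26.97606485 358.09103604] [-1.79971213e+02  2.89649298e-02 -3.89377714e+00] [-0.53091442  1.22246091 -0.7962469 ] 10.899168218372346
[204 148]
```

View pics/s6.png

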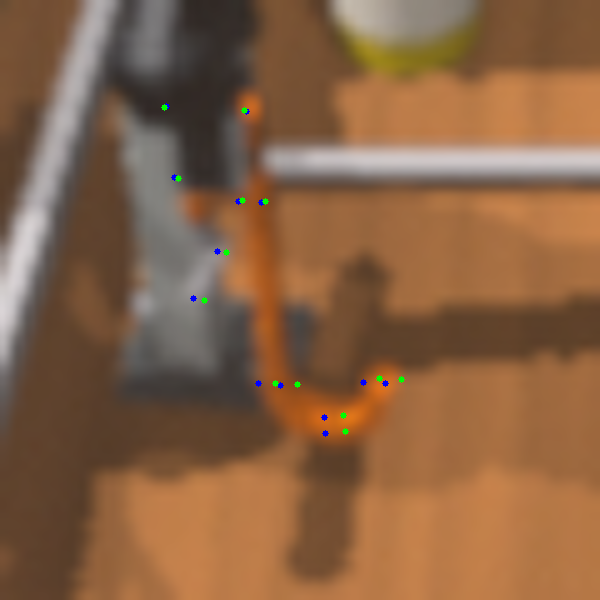

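View pics/w6b.png

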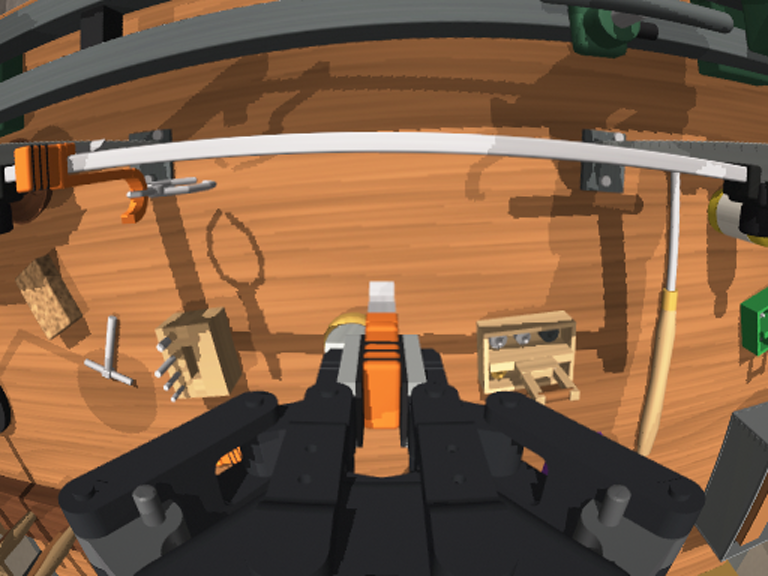

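Run:
```python
from bar import *
W6=load('w6')
p=W6['p'].astype(int);o6=[]
for c in range(130,330,20):
    col=p[75:115,c]; m=np.where((col.min(1)>170)&(col.max(1)-col.min(1)<25))[0]; print(c,75+m.min(),75+m.max(),p[75+m.max()+1:75+m.max()+4,c].tolist())
    o6.append((W6,(c,75+(m.min()+m.max())/2)))
obs2=obs+o6
f=least_squares(lambda q:res(q,obs2),[667,.07,240]);print(f.x,np.round(f.fun,1))
f=least_squares(lambda q:res(q,obs[:6]+o6),[667,.07,240]);print(f.x,np.round(f.fun,1))
f=least_squares(lambda q:res(q,obs[6:]+o6),[667,.07,240]);print(f.x,np.round(f.fun,1))
for h in (225,235,245):
  f=least_squares(lambda q:res([q[0],q[1],h],o6),[667,.07]);print(h,f.x,np.degrees(np.arctan(f.x[1])))
```

```text
[6.68207444e+02 7.16456590e-02 2.34219046e+02] 4.097991651175686 [-0.1  0.   0.1 -0.1 -0.1  0.2  0.4 -0.2 -0.3 -0.3  0.   0.3]
[7.20298219e-02 2.36321356e+02] [-0.1  0.1  0.1 -0.  -0.1  0.3  0.3 -0.2 -0.4 -0.3  0.   0.3]
130 94 104 [[152, 146, 143], [152, 109, 79], [206, 134, 80]]
150 92 103 [[126, 112, 103], [198, 129, 79], [209, 135, 81]]
170 91 102 [[95, 92, 90], [210, 136, 82], [205, 134, 80]]
190 89 101 [[101, 99, 97], [204, 133, 79], [202, 131, 79]]
210 89 100 [[138, 134, 133], [177, 122, 83], [199, 130, 78]]
230 88 100 [[120, 107, 101], [201, 131, 79], [207, 135, 81]]
250 88 99 [[169, 165, 164], [147, 116, 99], [208, 136, 81]]
270 88 100 [[136, 119, 110], [190, 126, 81], [214, 139, 83]]
290 89 100 [[137, 133, 133], [175, 121, 82], [211, 137, 82]]
310 89 101 [[146, 125, 114], [194, 130, 81], [217, 141, 84]]
[6.60947680e+02 7.47182057e-02 2.55872693e+02] [ 0.3  0.5  0.6  0.5  0.5  0.9 -0.5 -0.9 -0.9 -0.6 -0.1  0.3 -0.4 -0.4
 -0.5 -0.  -0.1 -0.   0.3  0.1  0.1  0.3]
[6.60868526e+02 6.90901900e-02 2.59842653e+02] [-0.   0.1  0.1 -0.1 -0.2  0.1  0.  -0.  -0.2  0.1 -0.   0.   0.3 -0.
 -0.1  0. ]
[6.61017852e+02 7.11526338e-02 2.54206929e+02] [ 0.5 -0.1 -0.3 -0.3 -0.   0.2 -0.1 -0.1 -0.3  0.1 -0.   0.   0.3  0.1
 -0.   0.2]
225 [6.62077020e+02 6.87531151e-02] 3.9330739150742446
235 [6.61732321e+02 6.87531151e-02] 3.933073915093216
245 [6.61387623e+02 6.87531151e-02] 3.9330739151427117
```

>>> {"fn": "drive_tool", "kwargs": {"moves": [[[12,0,0],0],[[24,0,0],0],[[36,0,0],0],[[48,0,0],0],[[60,0,0],0],[[66,0,0],0],[[68,0,0],0],[[68,0,0],0]]}}

```text
time: 13.32
tool_pos: [651.2, -27.7, 358.0]
tcp_rot: [-180.0, 0.0, -3.9]
ft_force: [0.8, 0.3, -0.9]
finger_gap: 11.2
```

>>> {"fn": "drive_tool", "kwargs": {"moves": [[[0,0,0],0],[[0,0,0],0],[[0,0,0],0],[[0,0,0],0],[[0,0,0],0],[[0,0,0],0],[[0,0,0],0],[[0,0,0],0]]}}

```text
time: 13.98
tool_pos: [651.1, -28.2, 358.3]
tcp_rot: [-180.0, 0.0, -4.0]
ft_force: [0.4, 0.4, -0.2]
finger_gap: 10.9
```

Run:
```python
from ov import *
q=r.sense();print(q['time'],q['tool_pos'],q['tcp_rot'],q['ft_force'],q['finger_gap'])
s=snap('wrist','w7');s=snap('side','side7')
w=load('w7')['p'][:,:,::-1];cv2.imwrite('pics/w7b.png',cv2.resize(w,None,fx=1.5,fy=1.5,interpolation=cv2.INTER_CUBIC))
S=load('side7');t=q['tool_pos'];u=proj(S,t).astype(int)
ov(S,t,q['tcp_rot'][2],u[0]-20,u[1]-10,'pics/s7.png')
print(s['xyz'])
```

```text
13.9833 [651.10625418 -28.18543277 358.29107168] [-1.79997325e+02  2.25930576e-03 -3.96227272e+00] [ 0.4185487   0.38147088 -0.24069568] 10.911001008019994
[ 390.7467834   962.59810663 1235.15894786]
```

View pics/w7b.png

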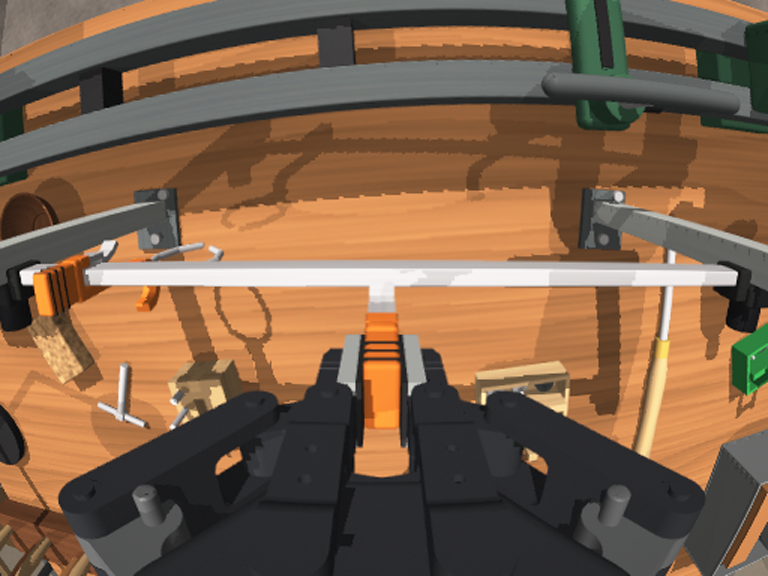

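View pics/s7.png

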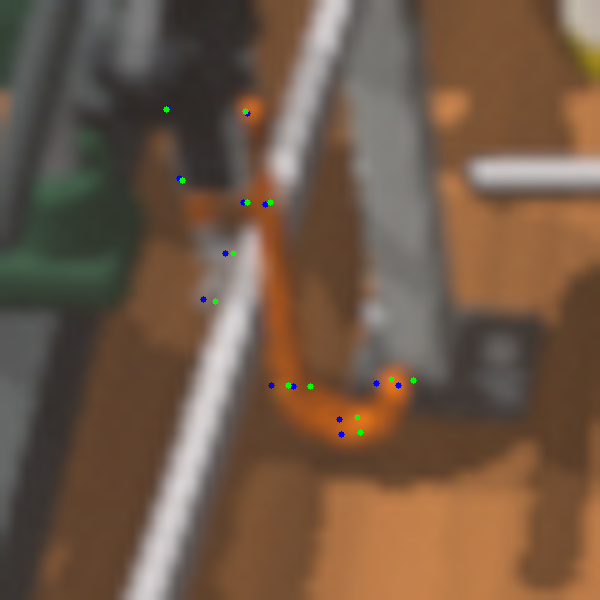

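Run:
```python
from bar import *
def run(fn,cols,lo,hi,thr):
    D=load(fn);p=D['p'].astype(int);o=[]
    for c in cols:
        col=p[lo:hi,c]; m=np.where((col.min(1)>thr)&(col.max(1)-col.min(1)<25))[0]
        o.append((D,(c,lo+(m.min()+m.max())/2)))
        if c%60==0: print(fn,c,lo+m.min(),lo+m.max(),p[lo+m.min()-4:lo+m.max()+3,c].min(1).tolist())
    return o
o6=run('w6',range(130,330,10),75,115,170)
o7=run('w7',list(range(130,225,10))+list(range(280,400,10)),165,200,200)
for thr in (1,):
    f=least_squares(lambda q:res(q,o6+o7),[667,.07,240]);print(f.x,np.round(f.fun,1))
for h in (225,235,245,255):
  f=least_squares(lambda q:res([q[0],q[1],h],o7),[667,.07]);print(h,f.x)
```

```text
[6.68207444e+02 7.16456590e-02 2.34219046e+02] 4.097991651175686 [-0.1  0.   0.1 -0.1 -0.1  0.2  0.4 -0.2 -0.3 -0.3  0.   0.3]
[7.20298219e-02 2.36321356e+02] [-0.1  0.1  0.1 -0.  -0.1  0.3  0.3 -0.2 -0.4 -0.3  0.   0.3]
w6 180 90 101 [37, 37, 38, 60, 236, 231, 230, 229, 229, 229, 230, 228, 229, 229, 228, 211, 137, 80]
w6 240 88 99 [48, 50, 51, 51, 232, 233, 232, 231, 232, 233, 232, 230, 230, 229, 228, 228, 166, 99]
w6 300 89 100 [73, 82, 81, 109, 231, 233, 231, 230, 231, 232, 232, 231, 230, 229, 227, 211, 152, 97]
w7 180 179 190 [173, 176, 178, 185, 234, 244, 242, 242, 241, 242, 241, 240, 240, 241, 243, 222, 120, 92]
w7 300 179 189 [176, 177, 180, 181, 226, 229, 221, 219, 219, 221, 220, 218, 217, 214, 229, 198, 114]
w7 360 179 189 [174, 176, 178, 178, 220, 245, 243, 242, 241, 242, 241, 241, 240, 238, 240, 196, 78]
[6.60952237e+02 7.24046121e-02 2.58718145e+02] [-0.3 -0.2 -0.3 -0.  -0.5 -0.1 -0.1  0.1 -0.2  0.  -0.1  0.2  0.2  0.3
 -0.   0.1 -0.1  0.2  0.1  0.1 -0.3  5.1 -0.7 -0.7 -0.7 -0.6 -0.6 -0.6
 -0.2 -0.6 -0.  -0.   0.  -0.3 -0.3  0.1  0.2  0.2  0.3  0.3 -0.1 -0. ]
225 [6.5169604e+02 7.3668604e-02]
235 [6.54450302e+02 7.36686040e-02]
245 [6.57204564e+02 7.36686040e-02]
255 [6.59958826e+02 7.36686040e-02]
```

>>> {"fn": "drive_tool", "kwargs": {"moves": [[[4,0,0],0],[[8,0,-4],0],[[9.5,0,-9],0],[[9.5,0,-14],0],[[9.5,0,-19],0],[[9.5,0,-22],0],[[9.5,0,-24],0],[[9.5,0,-24],0]]}}

```text
time: 14.75
tool_pos: [660.3, -28.1, 333.4]
tcp_rot: [-180.0, 0.1, -4.0]
ft_force: [-0.2, -0.4, -0.4]
finger_gap: 11.1
```

>>> {"fn": "drive_tool", "kwargs": {"moves": [[[0,0,-1],0],[[0,0,-2],0],[[0,0,-3],0],[[0,0,-4],0],[[0,0,-5],0],[[0,0,-6],0],[[0,0,-6],0],[[0,0,-6],0]]}}

```text
time: 15.42
tool_pos: [660.7, -28.1, 328.2]
tcp_rot: [-180.0, 0.0, -4.0]
ft_force: [0.2, -0.4, -1.3]
finger_gap: 11.0
```

Run:
```python
from ov import *
q=r.sense();print(q['time'],q['tool_pos'],q['tcp_rot'],q['ft_force'],q['finger_gap'])
s=snap('wrist','w8');s=snap('side','side8')
w=load('w8')['p'][:,:,::-1];cv2.imwrite('pics/w8b.png',cv2.resize(w[120:300,160:350],None,fx=4,fy=3.3,interpolation=cv2.INTER_CUBIC))
S=load('side8');t=q['tool_pos'];u=proj(S,t).astype(int)
ov(S,t,q['tcp_rot'][2],u[0]-20,u[1]-10,'pics/s8.png')
```

```text
15.4167 [660.65251793 -28.14084961 328.22053005] [-1.79998055e+02  2.08225355e-03 -3.95673780e+00] [ 0.2150827  -0.37677089 -1.29079012] 11.021831553031321
```

View pics/w8b.png

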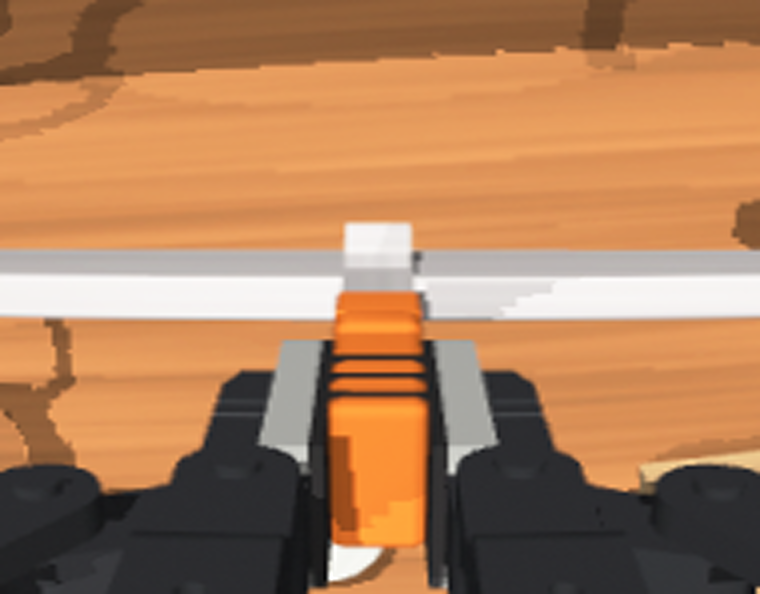

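View pics/s8.png

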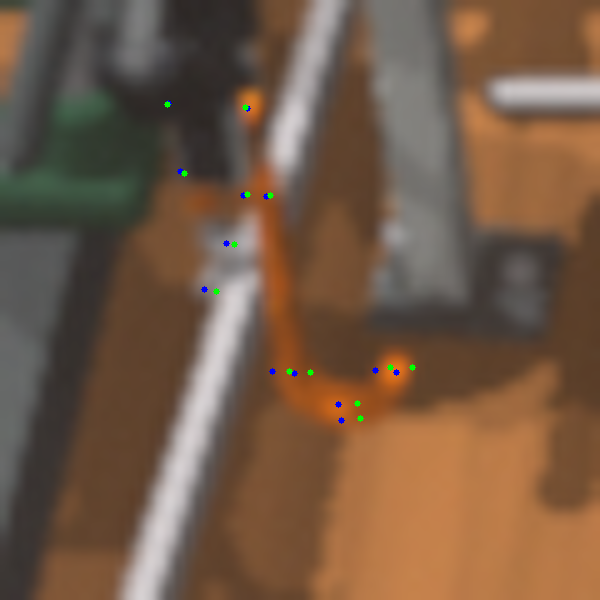

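Run:
```python
from h import *
D=load('w8')
for y in (276,318):
  for x in (250,500):
    for h in (250,258,265): print(y,x,h,onz(D,(160+x/4-.4,120+y/3.3-.4),h).round(1))
```

```text
276 250 250 [663.7  -6.2 250. ]
276 250 258 [666.4  -7.2 258. ]
276 250 265 [668.7  -8.2 265. ]
276 500 250 [660.6 -50.3 250. ]
276 500 258 [663.4 -49.6 258. ]
276 500 265 [665.9 -49.  265. ]
318 250 250 [654.   -5.1 250. ]
318 250 258 [657.1  -6.3 258. ]
318 250 265 [659.8  -7.3 265. ]
318 500 250 [650.9 -50.  250. ]
318 500 258 [654.1 -49.3 258. ]
318 500 265 [656.9 -48.7 265. ]
```

>>> {"fn": "drive_tool", "kwargs": {"moves": [[[0,0,-1],0],[[0,0,-2],0],[[0,0,-3],0],[[0,0,-4],0],[[0,0,-5],0],[[0,0,-6],0],[[0,0,-6],0],[[0,0,-6],0]]}}

```text
time: 16.18
tool_pos: [660.7, -28.2, 322.3]
tcp_rot: [180.0, -0.0, -4.0]
ft_force: [1.2, -1.4, -0.5]
finger_gap: 11.0
```

>>> {"fn": "drive_tool", "kwargs": {"moves": [[[0,0,-1],0],[[0,0,-2],0],[[0,0,-3],0],[[0,0,-4],0],[[0,0,-5],0],[[0,0,-6],0],[[0,0,-6],0],[[0,0,-6],0]]}}

```text
time: 16.85
tool_pos: [660.6, -28.1, 315.9]
tcp_rot: [-180.0, 0.0, -4.0]
ft_force: [2.4, -0.9, 0.1]
finger_gap: 11.0
```

>>> {"fn": "drive_tool", "kwargs": {"moves": [[[0,0,-1],0],[[0,0,-2],0],[[0,0,-3],0],[[0,0,-4],0],[[0,0,-5],0],[[0,0,-6],0],[[0,0,-6],0],[[0,0,-6],0]]}}

```text
time: 17.52
tool_pos: [660.5, -28.2, 310.1]
tcp_rot: [-180.0, 0.0, -4.0]
ft_force: [2.5, -0.5, -1.8]
finger_gap: 11.2
```

>>> {"fn": "drive_tool", "kwargs": {"moves": [[[0.5,0,-0.5],0],[[1,0,-1],0],[[1,0,-1.5],0],[[1,0,-2],0],[[1,0,-3],0],[[1,0,-4],0],[[1,0,-4],0],[[1,0,-4],0]]}}

```text
time: 18.18
tool_pos: [661.5, -28.2, 306.1]
tcp_rot: [-180.0, 0.0, -4.0]
ft_force: [2.8, 0.2, -1.4]
finger_gap: 11.0
```

>>> {"fn": "drive_tool", "kwargs": {"moves": [[[0,0,-0.5],0],[[0,0,-1],0],[[0,0,-1.5],0],[[0,0,-2],0],[[0,0,-2.5],0],[[0,0,-3],0],[[0,0,-3],0],[[0,0,-3],0]]}}

```text
time: 18.85
tool_pos: [661.6, -28.2, 303.2]
tcp_rot: [-180.0, 0.0, -4.0]
ft_force: [2.9, -0.4, -0.8]
finger_gap: 10.7
```

>>> {"fn": "drive_tool", "kwargs": {"moves": [[[0,0,-1],0],[[0,0,-2],0],[[0,0,-3],0],[[0,0,-4],0],[[0,0,-4],0],[[0,0,-4],0],[[0,0,-4],0],[[0,0,-4],0]]}}

```text
time: 19.52
tool_pos: [661.6, -28.1, 299.1]
tcp_rot: [-180.0, 0.0, -4.0]
ft_force: [2.8, 0.0, -1.6]
finger_gap: 11.1
```

>>> {"fn": "drive_tool", "kwargs": {"moves": [[[0,0,-0.5],0],[[0,0,-1],0],[[0,0,-1.5],0],[[0,0,-2],0],[[0,0,-2.5],0],[[0,0,-3],0],[[0,0,-3],0],[[0,0,-3],0]]}}

```text
time: 20.18
tool_pos: [661.3, -28.1, 295.8]
tcp_rot: [-180.0, 0.1, -4.0]
ft_force: [-0.2, -0.2, -2.3]
finger_gap: 11.1
```

Run:
```python
from ov import *
q=r.sense();print(q['time'],q['tool_pos'],q['tcp_rot'],q['ft_force'],q['wrist_torque'])
s=snap('wrist','w9');s=snap('side','side9')
w=load('w9')['p'][:,:,::-1];cv2.imwrite('pics/w9b.png',cv2.resize(w[120:300,160:350],None,fx=4,fy=3.3,interpolation=cv2.INTER_CUBIC))
S=load('side9');t=q['tool_pos'];u=proj(S,t).astype(int)
ov(S,t,q['tcp_rot'][2],u[0]-20,u[1]-10,'pics/s9.png')
```

```text
20.1833 [661.32746412 -28.12320852 295.83612598] [-1.79998229e+02  6.28584816e-02 -3.95716809e+00] [-0.24694439 -0.17800022 -2.292988  ] [ 0.01267089 -0.07993705  0.00409849]
```

View pics/w9b.png

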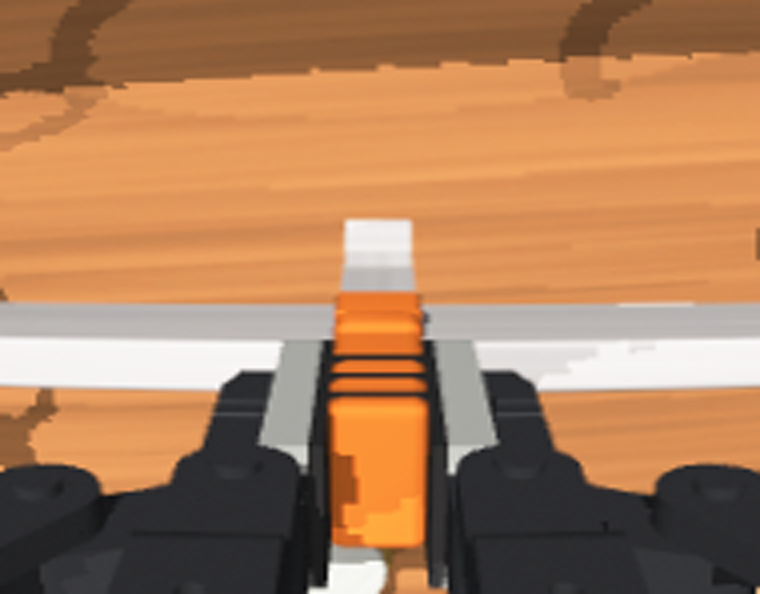

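View pics/s9.png

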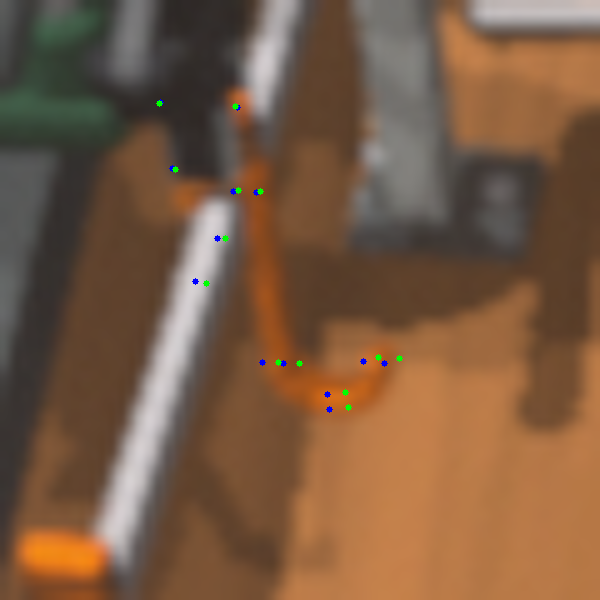

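>>> {"fn": "drive_tool", "kwargs": {"moves": [[[0,0,-0.25],0],[[0,0,-0.5],0],[[0,0,-0.75],0],[[0,0,-1],0],[[0,0,-1.25],0],[[0,0,-1.5],0],[[0,0,-1.5],0],[[0,0,-1.5],0]]}}

```text
time: 20.95
tool_pos: [661.7, -28.2, 294.9]
tcp_rot: [180.0, -0.0, -4.0]
ft_force: [-1.2, 0.2, -0.8]
finger_gap: 11.2
```

Run:
```python
from h import *
q=r.sense();print(q['time'],q['tool_pos'],q['ft_force'],q['wrist_torque'])
D=load('w9')
for h in (250,258,265): print(h,[onz(D,(160+x/4-.4,120+y/3.3-.4),h).round(1)[:2] for x,y in ((200,338),(200,386),(600,340),(600,389))])
```

```text
20.95 [661.68142018 -28.16007695 294.92536576] [-1.17329266  0.22568938 -0.77924234] [ 0.07452104 -0.04582924  0.00072736]
250 [array([663.7,  -1.6]), array([ 6.539e+02, -4.000e-01]), array([658.9, -62.4]), array([648.8, -62.4])]
258 [array([666.9,  -3.2]), array([657.6,  -2. ]), array([662.4, -61. ]), array([652.8, -61. ])]
265 [array([669.8,  -4.5]), array([660.9,  -3.4]), array([665.5, -59.8]), array([656.3, -59.8])]
```

>>> {"fn": "drive_tool", "kwargs": {"moves": [[[0,0,-0.25],0],[[0,0,-0.5],0],[[0,0,-0.75],0],[[0,0,-1],0],[[0,0,-1.25],0],[[0,0,-1.5],0],[[0,0,-1.5],0],[[0,0,-1.5],0]]}}

```text
time: 21.62
tool_pos: [661.7, -28.2, 293.8]
tcp_rot: [-180.0, -0.0, -4.0]
ft_force: [-1.0, 0.6, 4.7]
finger_gap: 11.5
```

Run:
```python
from h import *
q=r.sense();print(q['time'],q['tool_pos'],q['ft_force'],q['wrist_torque'])
```

```text
21.6167 [661.73634082 -28.15821483 293.81721578] [-1.02692809  0.63114964  4.69954173] [-0.0162359   0.27747607  0.02925408]
```

>>> {"fn": "drive_tool", "kwargs": {"moves": [[[0,0,-0.25],0],[[0,0,-0.5],0],[[0,0,-0.8],0],[[0,0,-0.8],0],[[0,0,-0.8],0],[[0,0,-0.8],0],[[0,0,-0.8],0],[[0,0,-0.8],0]]}}

```text
time: 22.28
tool_pos: [661.7, -28.2, 293.4]
tcp_rot: [180.0, -0.1, -4.0]
ft_force: [-3.0, -0.2, 6.5]
finger_gap: 10.9
```

Run:
```python
from ov import *
q=r.sense();print(q['time'],q['tool_pos'],q['tcp_rot'],q['ft_force'],q['wrist_torque'])
s=snap('side','side10');s=snap('wrist','w10')
S=load('side10');t=q['tool_pos'];u=proj(S,t).astype(int)
ov(S,t,q['tcp_rot'][2],u[0]-20,u[1]-10,'pics/s10.png')
w=load('w10')['p'][:,:,::-1];cv2.imwrite('pics/w10b.png',cv2.resize(w[150:270,200:310],None,fx=6,fy=5,interpolation=cv2.INTER_CUBIC))
```

```text
22.2833 [661.74921994 -28.15829719 293.41927451] [ 1.79995697e+02 -5.41837951e-02 -3.95611995e+00] [-2.96310934 -0.21748623  6.52525075] [ 0.04742885  0.46550766 -0.0168316 ]
```

View pics/w10b.png

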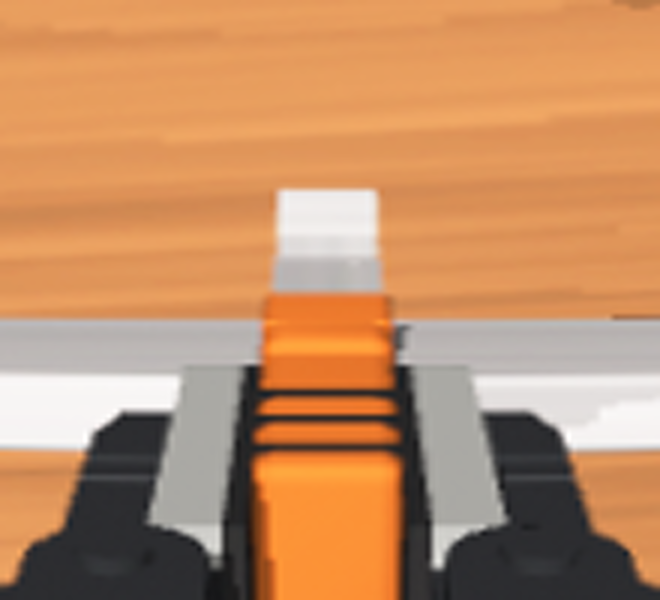

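View pics/s10.png

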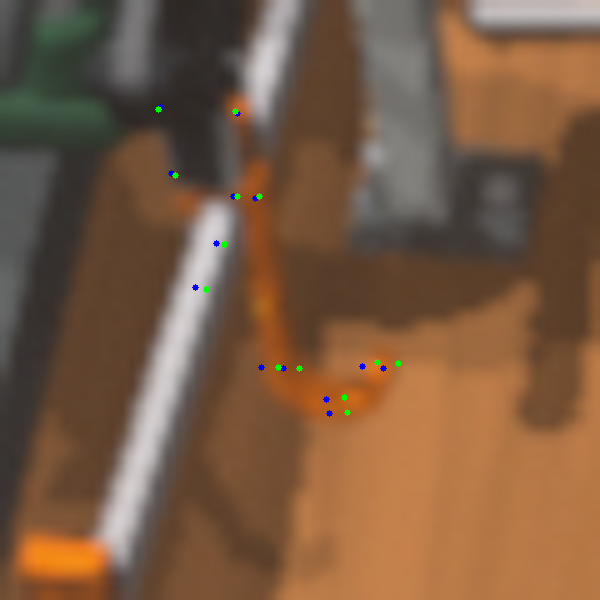

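>>> {"fn": "drive_tool", "kwargs": {"moves": [[[0,0,0.5],0],[[0,0,1],0],[[0,0,1],0],[[0,0,1],0],[[0,0,1],0],[[0,0,1],0],[[0,0,1],0],[[0,0,1],0]], "fingers": 40}}

```text
time: 23.05
tool_pos: [661.7, -28.2, 293.4]
tcp_rot: [-180.0, 0.0, -4.0]
ft_force: [0.4, -0.3, -0.1]
finger_gap: 40.0
```

>>> {"fn": "drive_tool", "kwargs": {"moves": [[[0,0,0],0],[[0,0,10],0],[[0,0,25],0],[[0,0,45],0],[[-15,0,60],0],[[-40,0,65],0],[[-70,0,65],0],[[-90,0,65],0]]}}

```text
time: 23.72
tool_pos: [570.4, -28.2, 360.4]
tcp_rot: [180.0, -0.1, -4.0]
ft_force: [-0.2, -0.4, 0.4]
finger_gap: 40.1
```

Run:
```python
from ov import *
q=r.sense();print(q['time'],q['tool_pos'],q['tcp_rot'],q['ft_force'],q['finger_gap'])
s=snap('wrist','w11');s=snap('side','side11')
w=load('w11')['p'][:,:,::-1];cv2.imwrite('pics/w11b.png',cv2.resize(w,None,fx=1.5,fy=1.5,interpolation=cv2.INTER_CUBIC))
S=load('side11');
cv2.imwrite('pics/s11.png',cv2.resize(S['p'][130:250,150:270,::-1],None,fx=5,fy=5,interpolation=cv2.INTER_CUBIC))
```

```text
23.7167 [570.41660118 -28.17267881 360.38763618] [ 1.79987704e+02 -1.16141956e-01 -3.95448356e+00] [-0.19533292 -0.38778159  0.36007505] 40.06558035394435
```

View pics/w11b.png

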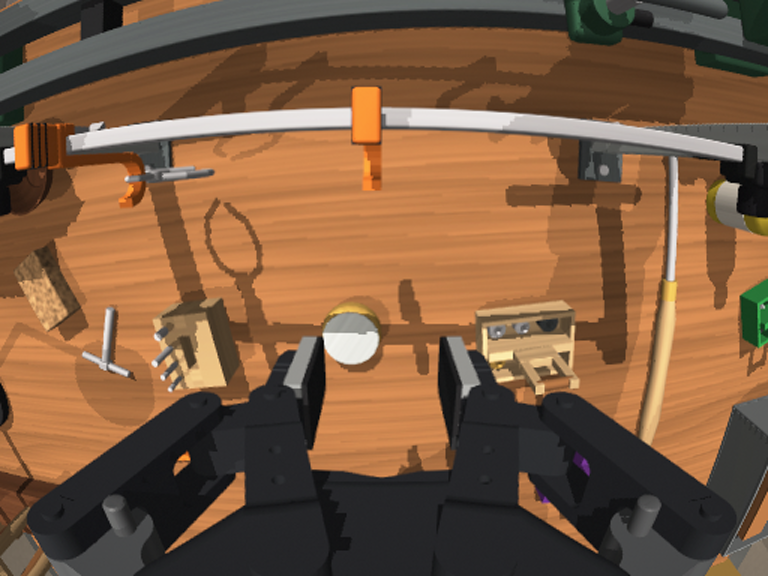

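View pics/s11.png

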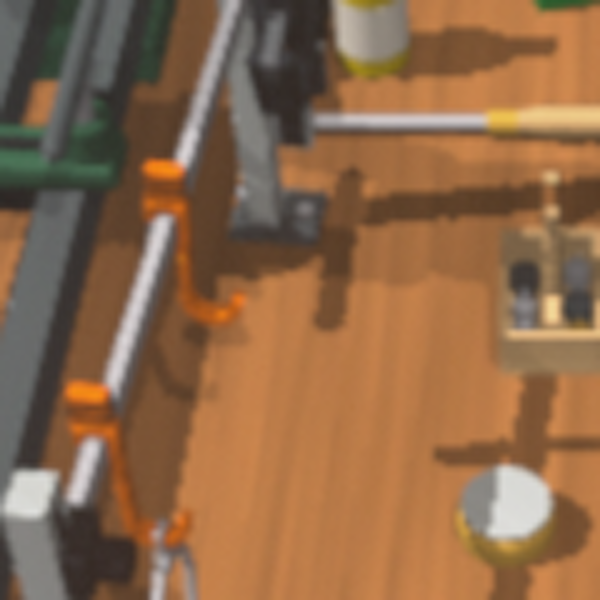

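>>> {"fn": "drive_tool", "kwargs": {"moves": [[[-15,-8,0],7],[[-35,-18,-5],14],[[-55,-28,-15],21],[[-75,-38,-25],28],[[-95,-48,-35],35],[[-115,-58,-50],42],[[-130,-68,-65],49],[[-140,-75,-80],56]], "fingers": 85}}

```text
time: 24.48
tool_pos: [431.2, -104.0, 278.9]
tcp_rot: [179.9, -0.0, 52.4]
ft_force: [-0.6, -1.2, -0.5]
finger_gap: 84.9
```

>>> {"fn": "drive_tool", "kwargs": {"moves": [[[-2,-2,-10],7],[[-4,-4,-20],14],[[-6,-6,-30],21],[[-8,-8,-40],28],[[-8,-8,-50],35],[[-8,-8,-55],38],[[-8,-8,-55],38],[[-8,-8,-55],38]]}}

```text
time: 25.15
tool_pos: [424.0, -111.3, 224.0]
tcp_rot: [180.0, 0.0, 89.9]
ft_force: [0.0, -0.1, 0.1]
finger_gap: 85.0
```

Run:
```python
from ov import *
q=r.sense();print(q['time'],q['tool_pos'],q['tcp_rot'],q['joint_pos'],q['finger_gap'])
s=snap('wrist','c1')
w=load('c1')['p'][:,:,::-1];cv2.imwrite('pics/c1b.png',cv2.resize(w,None,fx=1.5,fy=1.5,interpolation=cv2.INTER_CUBIC))
# hook check from w11
D=load('w11')
print('hook tip', [onz(D,(x/1.5-.17,y/1.5-.17),191.5).round(1) for x,y in ((371,180),(371,189))])
print('tab', [onz(D,(x/1.5-.17,y/1.5-.17),300).round(1) for x,y in ((352,89),(380,87),(381,143),(354,145))])
```

```text
25.15 [ 424.04342082 -111.28664626  223.99702485] [1.79991111e+02 2.26471107e-03 8.99160648e+01] [-2.14127907e+01 -1.76401854e+01  1.11953531e+02  1.12661636e-03
  8.56775506e+01 -2.13289405e+01] 84.9967436691474
hook tip [array([625.9, -25.9, 191.5]), array([620.1, -25.5, 191.5])]
tab [array([668.8, -23.7, 300. ]), array([668.8, -34.9, 300. ]), array([645.9, -33.7, 300. ]), array([645.9, -22.9, 300. ])]
```

View pics/c1b.png

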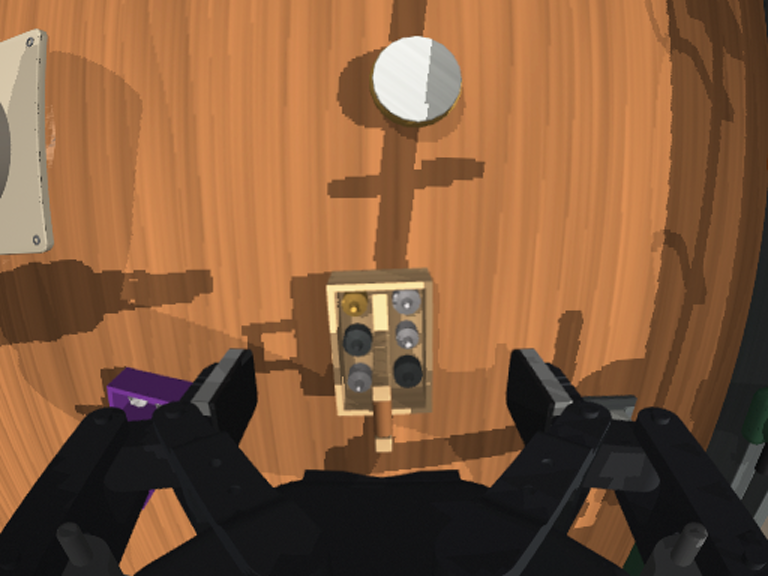

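Run:
```python
from h import *
w=load('c1')['p'][:,:,::-1];cv2.imwrite('pics/c1c.png',cv2.resize(w[170:310,205:305],None,fx=5,fy=4.2,interpolation=cv2.INTER_CUBIC))
w=load('side11')['p'][:,:,::-1];cv2.imwrite('pics/s11c.png',cv2.resize(w[150:250,155:225],None,fx=8,fy=6,interpolation=cv2.INTER_CUBIC))
```

```text
(no output)
```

View pics/c1c.png

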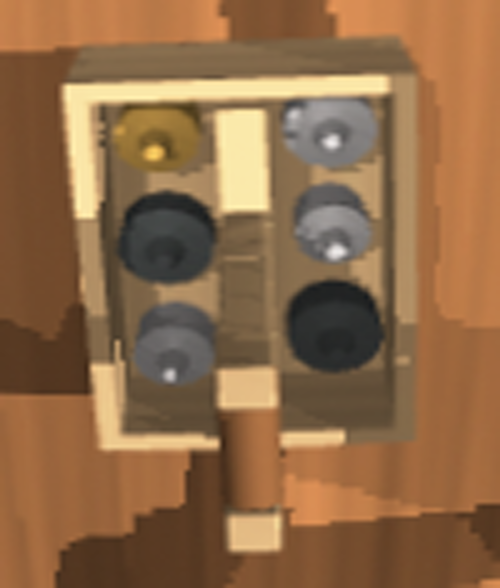

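Run:
```python
from h import *
D=load('c1')
c=lambda x,y:(205+x/5-.4,170+y/4.2-.4)
Q=[onz(D,c(*a),40) for a in ((65,85),(415,75),(415,437),(100,450))]
for q in Q: print(q.round(1))
print('centre',np.mean(Q,0),'sizes',np.linalg.norm(Q[0]-Q[1]),np.linalg.norm(Q[2]-Q[1]),np.linalg.norm(Q[2]-Q[3]),np.linalg.norm(Q[0]-Q[3]))
B=[onz(D,c(*a),131) for a in ((218,370),(278,369),(283,550),(229,551))]
for q in B: print(q.round(1))
print('board',np.mean(B,0))
for a,b in ((Q[1],Q[2]),(Q[0],Q[3]),(B[0],B[3]),(B[1],B[2])):
    d=a-b; print('yaw', np.degrees(np.arctan2(-d[0],d[1])))
for a,b in ((Q[1],Q[0]),(Q[2],Q[3])):
    d=a-b; print('yaw2', np.degrees(np.arctan2(d[1],d[0])))
```

```text
[ 385.5 -132.4   40. ]
[ 460.4 -129.8   40. ]
[ 464.8 -237.8   40. ]
[ 388.8 -242.1   40. ]
centre [ 424.91077472 -185.51377326   40.        ] sizes 74.97116799809604 108.05518526884357 76.10597163253519 109.76462189570991
[ 419.8 -163.2  131. ]
[ 429.6 -163.   131. ]
[ 430.9 -207.8  131. ]
[ 421.3 -208.1  131. ]
board [ 425.39244647 -185.53108702  131.        ]
yaw 2.3245018426464323
yaw 1.73654317537262
yaw 1.8949786500223786
yaw 1.6060490500392606
yaw2 1.9623559810269404
yaw2 3.2503834930889695
```

View pics/s11c.png

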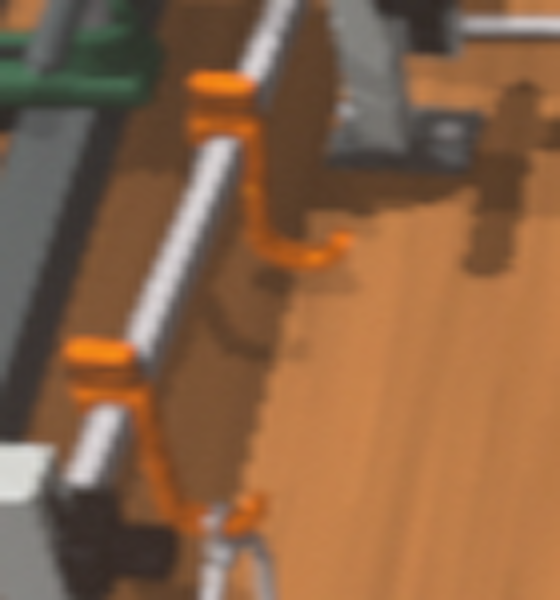

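>>> {"fn": "drive_tool", "kwargs": {"moves": [[[-1,-2,-30],2],[[-1,-2,-65],2],[[-1,-2,-100],2],[[-1,-2,-135],2],[[-1,-2,-160],2],[[-1,-2,-180],2],[[-1,-2,-190],2],[[-1,-2,-193],2]]}}

```text
time: 25.87
tool_pos: [421.9, -112.8, 29.2]
tcp_rot: [-179.9, -0.1, 92.0]
ft_force: [-0.2, 0.1, 0.5]
finger_gap: 85.2
```

>>> {"fn": "drive_tool", "kwargs": {"moves": [[[0,-2,0],0],[[0,-4,0],0],[[0,-6,0],0],[[0,-7,0],0],[[0,-8,0],0],[[0,-8,0],0],[[0,-8,0],0],[[0,-8,0],0]]}}

```text
time: 26.53
tool_pos: [422.7, -121.2, 30.6]
tcp_rot: [180.0, 0.0, 92.0]
ft_force: [0.4, -0.3, -1.2]
finger_gap: 85.2
```

Run:
```python
from ov import *
q=r.sense();print(q['time'],q['tool_pos'],q['tcp_rot'],q['ft_force'],q['finger_gap'])
s=snap('wrist','c2')
w=load('c2')['p'][:,:,::-1];cv2.imwrite('pics/c2b.png',cv2.resize(w,None,fx=1.5,fy=1.5,interpolation=cv2.INTER_CUBIC))
```

```text
26.5333 [ 422.68340099 -121.19113546   30.627429  ] [1.79989699e+02 4.13299282e-03 9.20362708e+01] [ 0.38306517 -0.27148523 -1.16111643] 85.18644208181018
```

View pics/c2b.png

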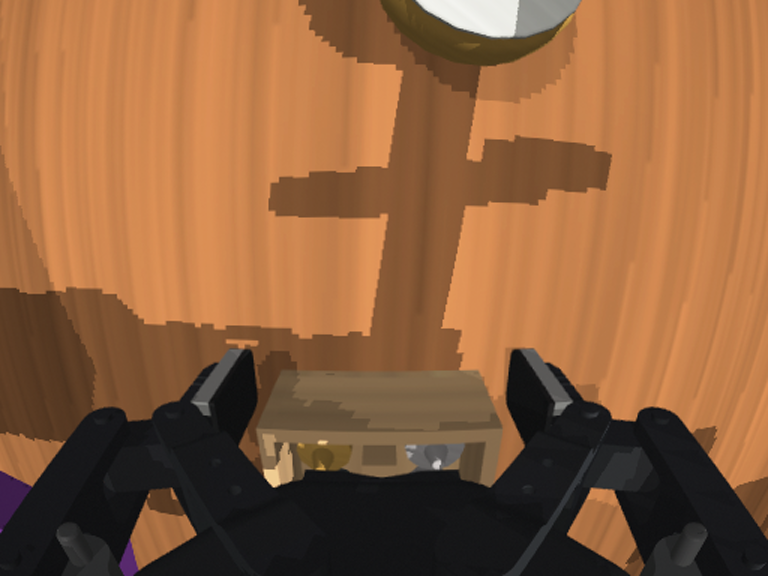

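Run:
```python
from h import *
D=load('c2')
for x,y,z in ((262,429,40),(380,429,40),(498,428,40),(285,371,0),(380,371,0),(478,371,0)): print(onz(D,(x/1.5-.17,y/1.5-.17),z).round(1))
```

```text
[ 387.2 -132.3   40. ]
[ 423.2 -129.6   40. ]
[ 459.2 -129.2   40. ]
[ 386.6 -132.7    0. ]
[ 423.1 -130.8    0. ]
[ 460.9 -130.     0. ]
```

>>> {"fn": "drive_tool", "kwargs": {"moves": [[[0,-0.5,0],0],[[0,-1,0],0],[[0,-1.5,0],0],[[0,-2,0],0],[[0,-2,0],0],[[0,-2,0],0],[[0,-2,0],0],[[0,-2,0],0]]}}

```text
time: 27.25
tool_pos: [422.6, -123.2, 30.5]
tcp_rot: [-180.0, 0.0, 92.0]
ft_force: [-0.3, 0.5, 0.0]
finger_gap: 85.1
```

>>> {"fn": "drive_tool", "kwargs": {"moves": [[[0,0,0],0],[[0,0,0],0],[[0,0,0],0],[[0,0,0],0],[[0,0,0],0],[[0,0,0],0],[[0,0,0],0],[[0,0,0],0]], "fingers": 60, "squeeze": 90}}

```text
time: 27.92
tool_pos: [423.2, -123.3, 31.7]
tcp_rot: [180.0, 0.0, 92.0]
ft_force: [-4.0, 2.4, 12.0]
finger_gap: 72.3
```

>>> {"fn": "drive_tool", "kwargs": {"moves": [[[0,0,1],0],[[0,0,3],0],[[0,0,6],0],[[0,0,10],0],[[0,0,14],0],[[0,0,15],0],[[0,0,15],0],[[0,0,15],0]]}}

```text
time: 28.58
tool_pos: [422.7, -123.2, 45.6]
tcp_rot: [180.0, 0.0, 92.0]
ft_force: [-0.1, -0.6, -2.0]
finger_gap: 72.4
```

Run:
```python
from ov import *
q=r.sense();print(q['time'],q['tool_pos'],q['tcp_rot'],q['ft_force'],q['wrist_torque'],q['finger_gap'])
s=snap('wrist','c3');s=snap('side','sc3')
w=load('c3')['p'][:,:,::-1];cv2.imwrite('pics/c3b.png',cv2.resize(w[200:384],None,fx=1.5,fy=1.5,interpolation=cv2.INTER_CUBIC))
w=load('sc3')['p'][:,:,::-1];cv2.imwrite('pics/sc3b.png',cv2.resize(w[100:260,150:350],None,fx=4,fy=3.75,interpolation=cv2.INTER_CUBIC))
```

```text
28.5833 [ 422.72550337 -123.21783952   45.61954831] [1.79983459e+02 9.40541096e-03 9.20426436e+01] [-0.11372327 -0.60598062 -1.99591085] [ 1.09921191e-01 -5.14111094e-03 -5.61459396e-05] 72.35843302277495
```

View pics/sc3b.png

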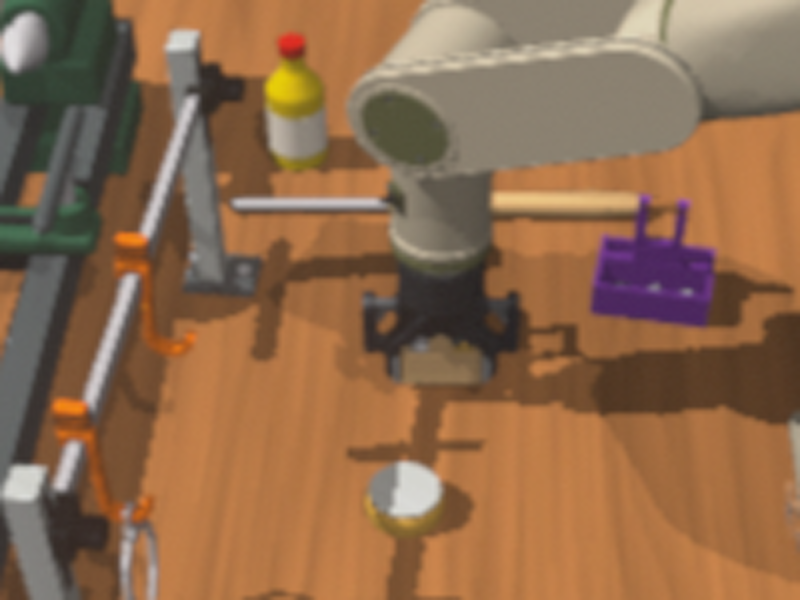

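View pics/c3b.png

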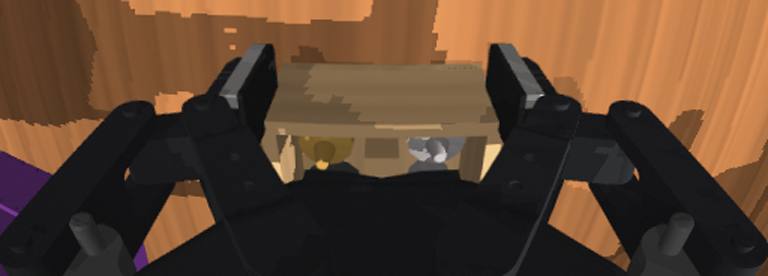

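Run:
```python
from h import *
D=load('c3')
t=np.array([422.7,-123.2,45.6])
for n,P in (('base',(423.1,-130.5,15.1)),('top',(423.1,-130.5,55.1))): print(n,(proj(D,P)*1.5-[0,300]).round(1))
print(onz(D,(383/1.5,(365)/1.5),15.1),onz(D,(383/1.5,(425)/1.5),55.1))
# joint feasibility
print(r.sense()['joint_pos'])
```

```text
base [379.8  65.6]
top [379.4 125.9]
[ 424.30777359 -130.20859163   15.1       ] [ 424.16164383 -130.13825576   55.1       ]
[-2.29249119e+01 -5.20270278e+00  1.21152168e+02 -1.05699479e-05
  6.40659649e+01 -2.49667104e+01]
```

Run:
```python
from h import *
s=snap('top','t12');T=load('t12');S=load('sc3')
def pts(o,yawd,th,edge=6):
    yaw=np.radians(yawd);ex=np.array([np.cos(yaw),np.sin(yaw),0]);ey=np.array([-np.sin(yaw),np.cos(yaw),0]);a=np.radians(th);out=[]
    for x,z in [(-13.5,0),(-13.5,-77),(-6.5,-77),(-26.5,-90),(-26.5,-97),(-40,-73),(-47,-73),(12,36),(-12,36),(12,8)]:
        xx=x*np.cos(a)+z*np.sin(a);zz=-x*np.sin(a)+z*np.cos(a)
        out.append(o+ex*xx+ey*edge+np.array([0,0,zz]))
    return out
def draw(D,o,th2,x0,y0,w,h,f,fn,edge):
    im=cv2.resize(np.ascontiguousarray(D['p'][y0:y0+h,x0:x0+w,::-1]),None,fx=f,fy=f,interpolation=cv2.INTER_CUBIC)
    for th,c in zip(th2,((255,0,0),(0,255,0))):
        for P in pts(np.array(o),-4.1,th,edge):
            u=proj(D,P);cv2.circle(im,tuple(int(v) for v in (u-[x0,y0]+.5)*f),2,c,-1)
    return im
o1=(660.7,-28.2,264.5);o2=(660.7+180*.0716,-28.2+180+2,264.5)
a=draw(S,o1,(0,-5),170,150,40,50,12,'',6);b=draw(S,o2,(0,-5),155,190,40,50,12,'',6)
cv2.imwrite('pics/l1.png',np.hstack([a,b])[:600])
a=draw(T,o1,(0,-5),225,105,40,40,10,'',0);b=draw(T,o2,(0,-5),168,100,40,40,10,'',0)
cv2.imwrite('pics/l2.png',np.hstack([a,b]))
```

View pics/l1.png

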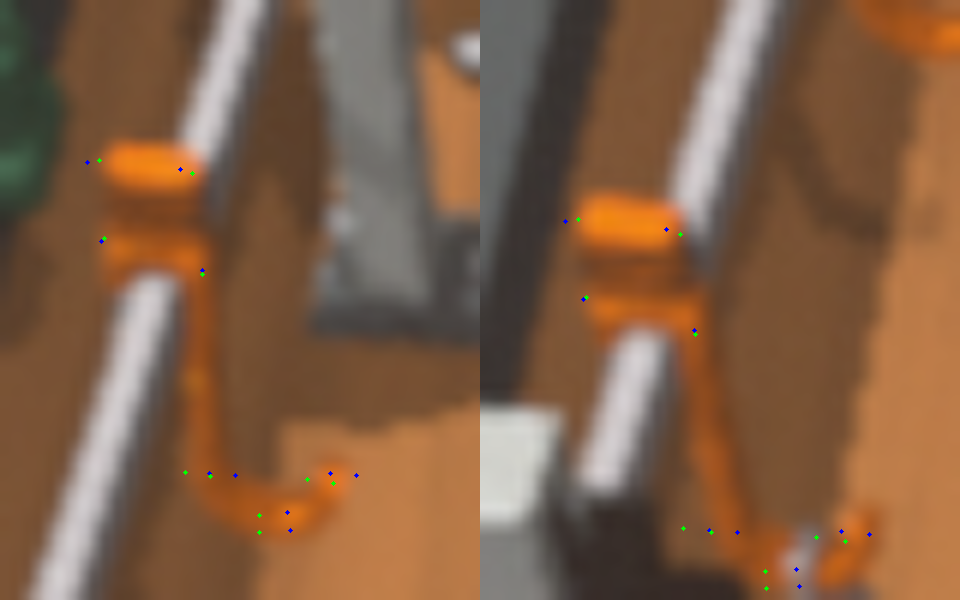

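View pics/l2.png

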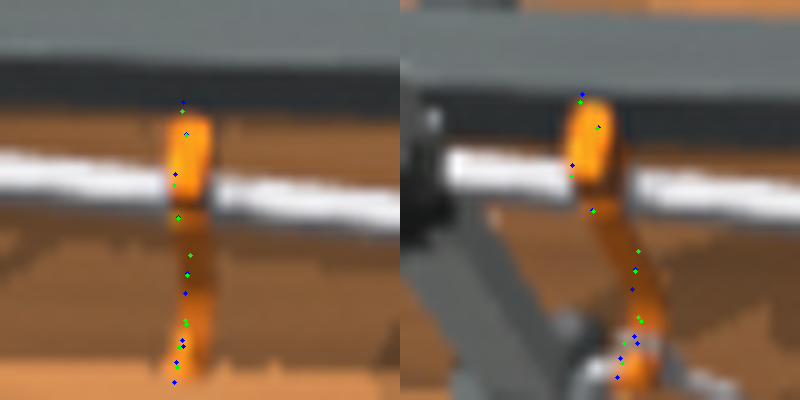

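>>> {"fn": "drive_tool", "kwargs": {"moves": [[[3,3,8],1],[[10,10,20],3],[[20,22,34],6],[[32,38,46],9],[[46,56,56],12],[[60,76,62],16],[[75,96,64],20],[[90,116,64],24]]}}

```text
time: 29.4
tool_pos: [514.1, -5.9, 111.1]
tcp_rot: [179.9, 0.1, 116.3]
ft_force: [0.0, -1.0, -1.0]
finger_gap: 72.1
```

>>> {"fn": "drive_tool", "kwargs": {"moves": [[[10,14,0],3],[[18,25,0],5],[[24,33,0],6],[[27,37,0],7],[[28,38,0],7],[[28,38,0],7],[[28,38,0],7],[[28,38,0],7]]}}

```text
time: 30.07
tool_pos: [540.3, 30.1, 109.4]
tcp_rot: [-180.0, -0.0, 123.0]
ft_force: [0.2, -0.3, -0.2]
finger_gap: 72.5
```

Run:
```python
from ov import *
q=r.sense();print(q['time'],q['tool_pos'],q['tcp_rot'],q['ft_force'],q['wrist_torque'],q['finger_gap'],q['joint_pos'])
snap('side','s13');snap('top','t13')
w=load('s13')['p'][:,:,::-1];a=cv2.resize(w[140:260,160:280],None,fx=5,fy=5,interpolation=cv2.INTER_CUBIC)
cv2.imwrite('pics/s13b.png',a)
w=load('t13')['p'][:,:,::-1];cv2.imwrite('pics/t13b.png',cv2.resize(w[90:220,190:310],None,fx=5,fy=4.5,interpolation=cv2.INTER_CUBIC))
```

```text
30.0667 [540.25588774  30.13783176 109.38990887] [-1.79973816e+02 -3.13191531e-03  1.22967242e+02] [ 0.23851469 -0.33686618 -0.20140063] [ 0.03274311  0.01182104 -0.00950009] 72.45462351062474 [-2.22873467e+00  5.17960926e+00  1.03262549e+02 -1.32093231e-02
  7.15810451e+01 -3.51918012e+01]
```

View pics/s13b.png

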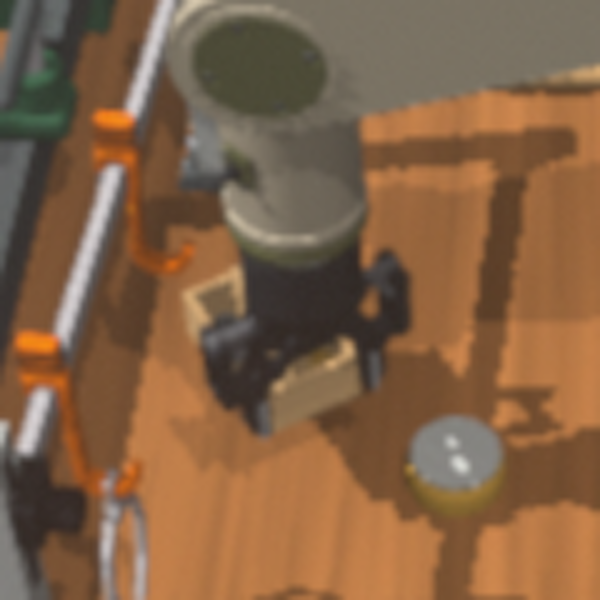

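View pics/t13b.png

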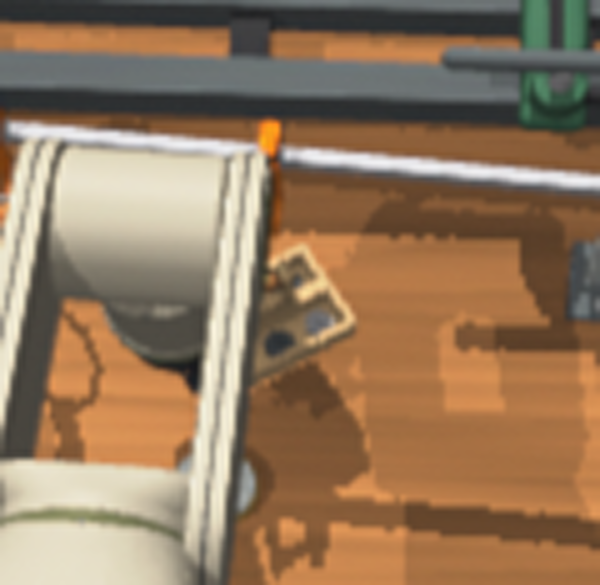

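Run:
```python
from h import *
S=load('s13');T=load('t13')
for u in ((212.4,152.4),(226,153),(198,152),(212,164)):
    p,c=ray(S,u)
    for y in (90,105): 
        q=p+c*(y-p[1])/c[1]; print(u,y,q.round(0))
# top view fork front: (150,150)->px, fork edges x pixels 25..265
for x,y in ((25,145),(268,160),(150,150)):
    for z in (350,420,460): print((x,y),z,onz(T,(190+x/5,90+y/4.5),z).round(0))
```

```text
(212.4, 152.4) 90 [541.  90. 449.]
(212.4, 152.4) 105 [539. 105. 463.]
(226, 153) 90 [505.  90. 448.]
(226, 153) 105 [503. 105. 462.]
(198, 152) 90 [579.  90. 449.]
(198, 152) 105 [576. 105. 463.]
(212, 164) 90 [545.  90. 407.]
(212, 164) 105 [543. 105. 421.]
(25, 145) 350 [625. 112. 350.]
(25, 145) 420 [599. 100. 420.]
(25, 145) 460 [585.  92. 460.]
(268, 160) 350 [619. -35. 350.]
(268, 160) 420 [594. -38. 420.]
(268, 160) 460 [580. -39. 460.]
(150, 150) 350 [624.  37. 350.]
(150, 150) 420 [599.  29. 420.]
(150, 150) 460 [584.  25. 460.]
```

Run:
```python
from h import *
T=load('t13')
t=np.array([540.26,30.14,109.39]);h=np.radians(122.97);o=np.array([np.cos(h),np.sin(h),0]);lx=np.array([o[1],-o[0],0]) # caddy x
c=t-62.1*o+np.array([0,0,-30.5])
print('dowel',(c+[0,0,118]).round(1))
for a in ((1,-1),(-1,-1)):
    P=c+lx*38*a[0]-o*55*1+np.array([0,0,40]); u=proj(T,P); print(a,P.round(1),((u-[190,90]+.5)*[5,4.5]).round(0))
for P in ((660.7,-28.2,300.5),(623,-25.6,188.5)): print(((proj(T,np.array(P))-[190,90]+.5)*[5,4.5]).round(0))
```

```text
dowel [574.1 -22.  196.9]
(1, -1) [635.9 -47.4 118.9] [298. 241.]
(-1, -1) [572.1 -88.8 118.9] [352. 319.]
[265. 130.]
[264. 229.]
```

>>> {"fn": "drive_tool", "kwargs": {"moves": [[[5,-0.3,0],0],[[11,-0.8,0],0],[[17,-1.2,0],0],[[22,-1.6,0],0],[[25,-1.8,0],0],[[26,-1.9,0],0],[[26,-1.9,0],0],[[26,-1.9,0],0]]}}

```text
time: 30.83
tool_pos: [566.5, 29.0, 109.3]
tcp_rot: [-180.0, -0.0, 123.0]
ft_force: [0.5, -0.4, -1.5]
finger_gap: 72.5
```

Run:
```python
from ov import *
snap('side','s14');snap('top','t14')
w=load('s14')['p'][:,:,::-1];a=cv2.resize(w[150:220,170:240],None,fx=8,fy=8,interpolation=cv2.INTER_CUBIC)
w=load('t14')['p'][:,:,::-1];b=cv2.resize(w[105:175,225:270],None,fx=8,fy=8,interpolation=cv2.INTER_CUBIC)
cv2.imwrite('pics/st14.png',cv2.resize(np.hstack([a,b]),None,fx=.85,fy=.85))
```

```text
(no output)
```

View pics/st14.png

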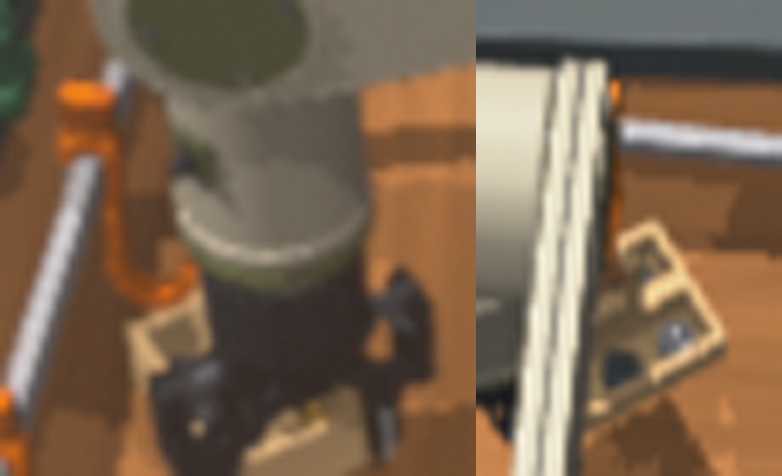

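>>> {"fn": "drive_tool", "kwargs": {"moves": [[[2,-0.1,0],0],[[4,-0.3,0],0],[[6,-0.4,0],0],[[8,-0.6,0],0],[[10,-0.7,0],0],[[12,-0.8,0],0],[[12,-0.8,0],0],[[12,-0.8,0],0]]}}

```text
time: 31.6
tool_pos: [578.7, 28.1, 109.4]
tcp_rot: [-180.0, -0.0, 123.0]
ft_force: [0.3, 0.3, -2.3]
finger_gap: 72.2
```

>>> {"fn": "drive_tool", "kwargs": {"moves": [[[1.5,-0.1,0],0],[[3,-0.2,0],0],[[4.5,-0.3,0],0],[[6,-0.4,0],0],[[7.5,-0.5,0],0],[[9,-0.6,0],0],[[9,-0.6,0],0],[[9,-0.6,0],0]]}}

```text
time: 32.27
tool_pos: [587.7, 27.5, 109.5]
tcp_rot: [-180.0, -0.0, 123.0]
ft_force: [0.6, -0.3, -2.6]
finger_gap: 72.5
```

Run:
```python
from ov import *
q=r.sense();print(q['time'],q['tool_pos'],q['ft_force'],q['wrist_torque'],q['finger_gap'])
snap('side','s15')
w=load('s15')['p'][:,:,::-1];a=cv2.resize(w[150:220,170:240],None,fx=8,fy=8,interpolation=cv2.INTER_CUBIC)
cv2.imwrite('pics/s15.png',a)
```

```text
32.2667 [587.72350956  27.52239501 109.46441732] [ 0.60943792 -0.31433022 -2.58147331] [ 0.06510242 -0.00655701 -0.00691783] 72.48273321205882
```

View pics/s15.png

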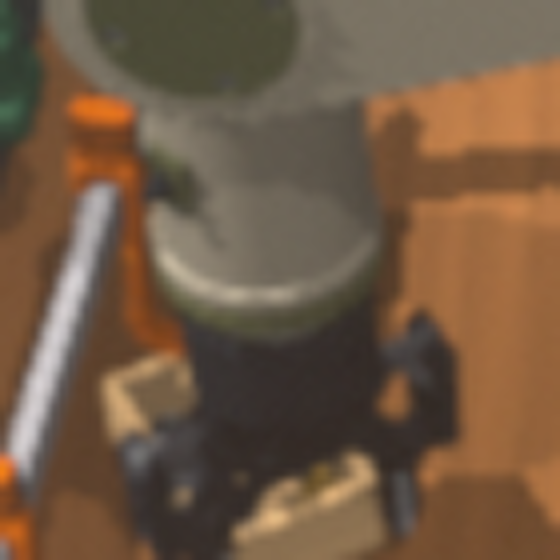

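>>> {"fn": "drive_tool", "kwargs": {"moves": [[[1,-0.1,0],0],[[2,-0.1,0],0],[[3,-0.2,0],0],[[4,-0.3,0],0],[[5,-0.4,0],0],[[6,-0.4,0],0],[[7,-0.5,0],0],[[7,-0.5,0],0]]}}

```text
time: 32.98
tool_pos: [594.9, 27.0, 109.5]
tcp_rot: [180.0, 0.0, 123.0]
ft_force: [-0.5, 0.4, -2.6]
finger_gap: 72.2
```

>>> {"fn": "drive_tool", "kwargs": {"moves": [[[1,-0.1,0],0],[[2,-0.1,0],0],[[3,-0.2,0],0],[[4,-0.3,0],0],[[5,-0.4,0],0],[[5.5,-0.4,0],0],[[5.5,-0.4,0],0],[[5.5,-0.4,0],0]]}}

```text
time: 33.65
tool_pos: [600.1, 26.6, 109.5]
tcp_rot: [-180.0, -0.0, 123.0]
ft_force: [0.4, -0.2, -2.3]
finger_gap: 72.3
```

Run:
```python
from ov import *
q=r.sense();print(q['time'],q['tool_pos'],q['ft_force'],q['wrist_torque'],q['finger_gap'])
snap('side','s16');snap('top','t16')
w=load('s16')['p'][:,:,::-1];a=cv2.resize(w[150:220,170:240],None,fx=8,fy=8,interpolation=cv2.INTER_CUBIC)
w=load('t16')['p'][:,:,::-1];b=cv2.resize(w[105:175,225:270],None,fx=8,fy=8,interpolation=cv2.INTER_CUBIC)
cv2.imwrite('pics/st16.png',cv2.resize(np.hstack([a,b]),None,fx=.85,fy=.85))
```

```text
33.65 [600.13370687  26.64157415 109.46525158] [ 0.35837233 -0.24356379 -2.32099859] [ 0.11607704  0.07480531 -0.01224214] 72.34150291449845
```

View pics/st16.png

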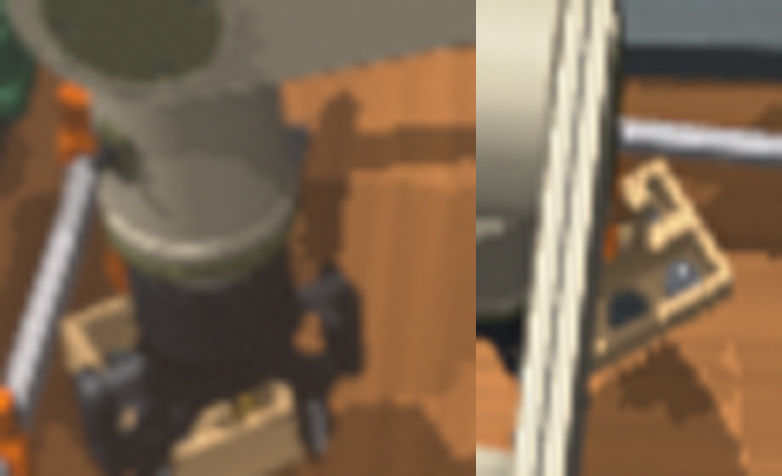

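>>> {"fn": "drive_tool", "kwargs": {"moves": [[[0.5,-0.3,0],0],[[1,-0.6,0],0],[[1.5,-0.8,0],0],[[1.5,-0.8,-1],0],[[1.5,-0.8,-2],0],[[1.5,-0.8,-3],0],[[1.5,-0.8,-4],0],[[1.5,-0.8,-4],0]]}}

```text
time: 34.42
tool_pos: [601.4, 25.8, 105.1]
tcp_rot: [-180.0, -0.0, 123.0]
ft_force: [0.5, -0.2, -1.9]
finger_gap: 72.3
```

>>> {"fn": "drive_tool", "kwargs": {"moves": [[[0,0,-0.5],0],[[0,0,-1],0],[[0,0,-1.5],0],[[0,0,-2],0],[[0,0,-3],0],[[0,0,-4],0],[[0,0,-4],0],[[0,0,-4],0]]}}

```text
time: 35.08
tool_pos: [601.6, 25.9, 101.4]
tcp_rot: [-180.0, -0.0, 123.0]
ft_force: [0.3, 0.6, -1.9]
finger_gap: 72.4
```

>>> {"fn": "drive_tool", "kwargs": {"moves": [[[0,0,-0.5],0],[[0,0,-1],0],[[0,0,-1.5],0],[[0,0,-2],0],[[0,0,-2.5],0],[[0,0,-3],0],[[0,0,-3],0],[[0,0,-3],0]]}}

```text
time: 35.75
tool_pos: [601.6, 25.8, 98.5]
tcp_rot: [-180.0, -0.0, 123.0]
ft_force: [0.4, -0.1, -1.6]
finger_gap: 72.1
```

>>> {"fn": "drive_tool", "kwargs": {"moves": [[[0,0,-0.5],0],[[0,0,-1],0],[[0,0,-1.5],0],[[0,0,-2],0],[[0,0,-2.5],0],[[0,0,-3],0],[[0,0,-3],0],[[0,0,-3],0]]}}

```text
time: 36.42
tool_pos: [601.6, 25.8, 95.4]
tcp_rot: [-180.0, -0.0, 123.0]
ft_force: [0.0, -0.6, -1.9]
finger_gap: 72.4
```

Run:
```python
from ov import *
q=r.sense();print(q['time'],q['tool_pos'],q['ft_force'],q['wrist_torque'],q['finger_gap'])
snap('side','s17');snap('top','t17')
w=load('s17')['p'][:,:,::-1];a=cv2.resize(w[150:220,160:230],None,fx=8,fy=8,interpolation=cv2.INTER_CUBIC)
w=load('t17')['p'][:,:,::-1];b=cv2.resize(w[105:175,225:270],None,fx=8,fy=8,interpolation=cv2.INTER_CUBIC)
cv2.imwrite('pics/st17.png',cv2.resize(np.hstack([a,b]),None,fx=.85,fy=.85))
```

```text
36.4167 [601.6155832   25.84156384  95.43867924] [ 0.01818846 -0.58683834 -1.90128465] [0.0469903  0.00628325 0.01952682] 72.44306870885147
```

View pics/st17.png

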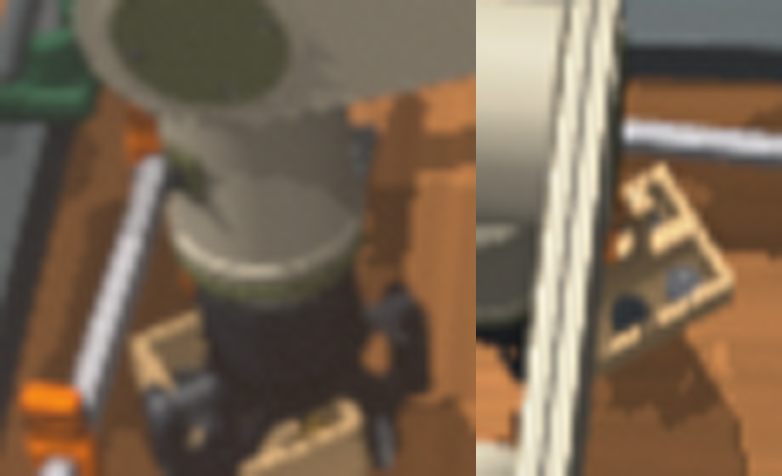

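>>> {"fn": "drive_tool", "kwargs": {"moves": [[[0,0,-0.5],0],[[0,0,-1],0],[[0,0,-1.5],0],[[0,0,-2],0],[[0,0,-2.5],0],[[0,0,-3],0],[[0,0,-3],0],[[0,0,-3],0]]}}

```text
time: 37.18
tool_pos: [601.6, 25.8, 92.4]
tcp_rot: [-180.0, -0.0, 123.0]
ft_force: [0.1, -0.1, -1.6]
finger_gap: 72.2
```

>>> {"fn": "drive_tool", "kwargs": {"moves": [[[0,0,-0.5],0],[[0,0,-1],0],[[0,0,-1.5],0],[[0,0,-2],0],[[0,0,-2],0],[[0,0,-2],0],[[0,0,-2],0],[[0,0,-2],0]]}}

```text
time: 37.85
tool_pos: [601.7, 25.8, 90.5]
tcp_rot: [180.0, 0.0, 123.0]
ft_force: [0.3, -0.3, -1.9]
finger_gap: 72.2
```

>>> {"fn": "drive_tool", "kwargs": {"moves": [[[0,0,-0.5],0],[[0,0,-1],0],[[0,0,-1.5],0],[[0,0,-2],0],[[0,0,-2],0],[[0,0,-2],0],[[0,0,-2],0],[[0,0,-2],0]]}}

```text
time: 38.52
tool_pos: [601.7, 25.8, 88.5]
tcp_rot: [180.0, 0.0, 123.0]
ft_force: [0.3, -0.9, -0.4]
finger_gap: 72.1
```

>>> {"fn": "drive_tool", "kwargs": {"moves": [[[0,0,-0.5],0],[[0,0,-1],0],[[0,0,-1.5],0],[[0,0,-1.5],0],[[0,0,-1.5],0],[[0,0,-1.5],0],[[0,0,-1.5],0],[[0,0,-1.5],0]]}}

```text
time: 39.18
tool_pos: [601.6, 25.8, 87.0]
tcp_rot: [-180.0, 0.0, 123.0]
ft_force: [-0.7, -0.8, -1.5]
finger_gap: 72.4
```

Run:
```python
from h import *
for i in range(1):
    q=r.sense();print(q['time'],q['tool_pos'],q['ft_force'],q['wrist_torque'])
```

```text
39.1833 [601.6431198   25.82984155  86.98252984] [-0.71295802 -0.7926159  -1.48781844] [0.11452745 0.01258607 0.01782392]
```

>>> {"fn": "drive_tool", "kwargs": {"moves": [[[0,0,-0.5],0],[[0,0,-1],0],[[0,0,-1.5],0],[[0,0,-1.5],0],[[0,0,-1.5],0],[[0,0,-1.5],0],[[0,0,-1.5],0],[[0,0,-1.5],0]]}}

```text
time: 39.85
tool_pos: [601.8, 25.8, 85.6]
tcp_rot: [180.0, 0.0, 123.0]
ft_force: [0.9, -0.3, 0.6]
finger_gap: 72.0
```

Run:
```python
from h import *
q=r.sense();print(q['time'],q['tool_pos'],q['ft_force'],q['wrist_torque'])
snap('side','s18');snap('top','t18')
w=load('s18')['p'][:,:,::-1];a=cv2.resize(w[150:220,160:230],None,fx=8,fy=8,interpolation=cv2.INTER_CUBIC)
w=load('t18')['p'][:,:,::-1];b=cv2.resize(w[105:175,225:270],None,fx=8,fy=8,interpolation=cv2.INTER_CUBIC)
cv2.imwrite('pics/st18.png',cv2.resize(np.hstack([a,b]),None,fx=.85,fy=.85))
```

```text
39.85 [601.78869205  25.82045204  85.649184  ] [ 0.89139011 -0.2641985   0.59546428] [-0.06175093 -0.04658226  0.01386254]
```

View pics/st18.png

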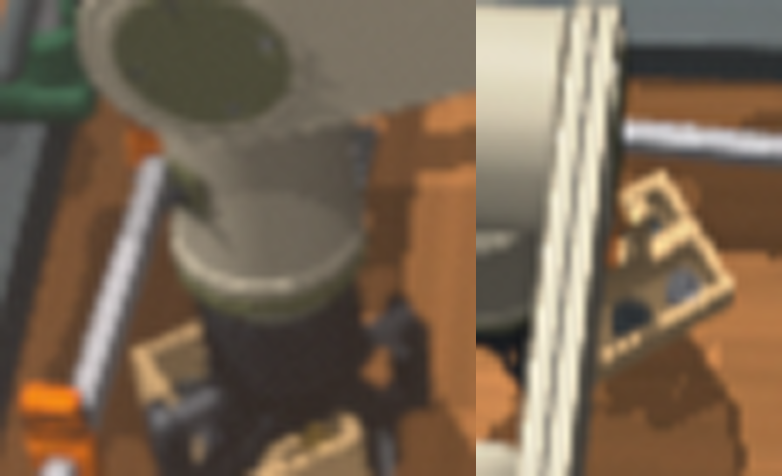

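>>> {"fn": "drive_tool", "kwargs": {"moves": [[[0,0,0],0],[[0,0,0],0],[[0,0,0],0],[[0,0,0],0],[[0,0,0],0],[[0,0,0],0],[[0,0,0],0],[[0,0,0],0]], "fingers": 76, "squeeze": 20}}

```text
time: 40.62
tool_pos: [601.6, 25.8, 85.5]
tcp_rot: [-180.0, -0.0, 123.0]
ft_force: [-0.3, -0.2, 0.3]
finger_gap: 76.0
```

>>> {"fn": "drive_tool", "kwargs": {"moves": [[[0,0,0],0],[[0,0,0],0],[[0,0,0],0],[[0,0,0],0],[[0,0,0],0],[[0,0,0],0],[[0,0,0],0],[[0,0,0],0]], "fingers": 85}}

```text
time: 41.28
tool_pos: [601.6, 25.9, 85.5]
tcp_rot: [180.0, -0.0, 123.0]
ft_force: [-0.3, 0.2, -0.0]
finger_gap: 85.0
```

Run:
```python
from h import *
q=r.sense();print(q['time'],q['tool_pos'],q['ft_force'],q['wrist_torque'],q['finger_gap'])
snap('side','s19');snap('top','t19');snap('wrist','w19')
w=load('s19')['p'][:,:,::-1];a=cv2.resize(w[150:220,160:230],None,fx=8,fy=8,interpolation=cv2.INTER_CUBIC)
w=load('t19')['p'][:,:,::-1];b=cv2.resize(w[105:175,225:270],None,fx=8,fy=8,interpolation=cv2.INTER_CUBIC)
cv2.imwrite('pics/st19.png',cv2.resize(np.hstack([a,b]),None,fx=.85,fy=.85))
w=load('w19')['p'][:,:,::-1];cv2.imwrite('pics/w19b.png',cv2.resize(w[180:384],None,fx=1.5,fy=1.5))
```

```text
41.2833 [601.64832601  25.85490225  85.49751606] [-0.28434696  0.18902034 -0.01603068] [ 0.00683256 -0.00075124  0.01835323] 84.98919882358746
```

View pics/st19.png

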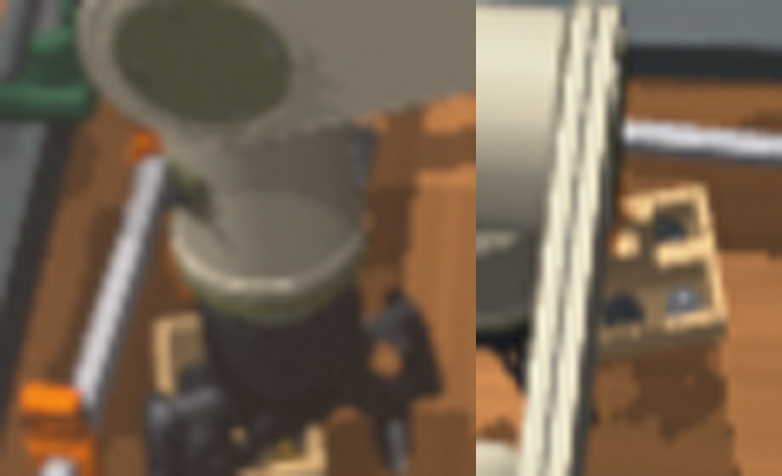

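View pics/w19b.png

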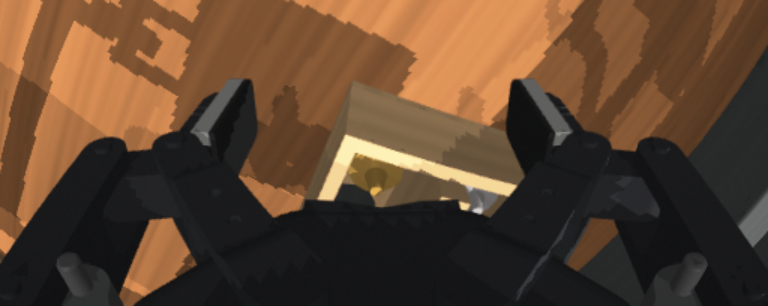

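>>> {"fn": "drive_tool", "kwargs": {"moves": [[[-1,2,0],0],[[-3,5,0],0],[[-6,9,0],0],[[-9,14,0],0],[[-13,20,0],0],[[-18,28,0],0],[[-23,36,0],0],[[-28,44,0],0]]}}

```text
time: 42.1
tool_pos: [573.0, 70.9, 85.5]
tcp_rot: [180.0, -0.0, 123.1]
ft_force: [0.0, 0.9, -0.1]
finger_gap: 85.1
```

>>> {"fn": "drive_tool", "kwargs": {"moves": [[[-15,12,0],0],[[-35,25,5],0],[[-60,35,15],0],[[-85,40,30],0],[[-110,40,60],0],[[-130,40,90],0],[[-140,40,120],0],[[-150,40,150],0]]}}

```text
time: 42.77
tool_pos: [421.9, 110.4, 236.7]
tcp_rot: [180.0, -0.0, 123.1]
ft_force: [0.5, 0.7, 0.4]
finger_gap: 84.8
```

Run:
```python
from h import *
q=r.sense();print(q['time'],q['tool_pos'],q['ft_force'],q['wrist_torque'],q['finger_gap'])
snap('side','s20');snap('top','t20')
w=load('s20')['p'][:,:,::-1];a=cv2.resize(w[140:230,150:240],None,fx=6,fy=6,interpolation=cv2.INTER_CUBIC)
w=load('t20')['p'][:,:,::-1];b=cv2.resize(w[100:190,200:290],None,fx=6,fy=6,interpolation=cv2.INTER_CUBIC)
cv2.imwrite('pics/st20.png',cv2.resize(np.hstack([a,b]),None,fx=.74,fy=.74))
```

```text
42.7667 [421.87441218 110.44800657 236.65713101] [0.47119898 0.72077496 0.42744254] [-0.02466502 -0.00615564  0.01264996] 84.75258174527698
```

View pics/st20.png

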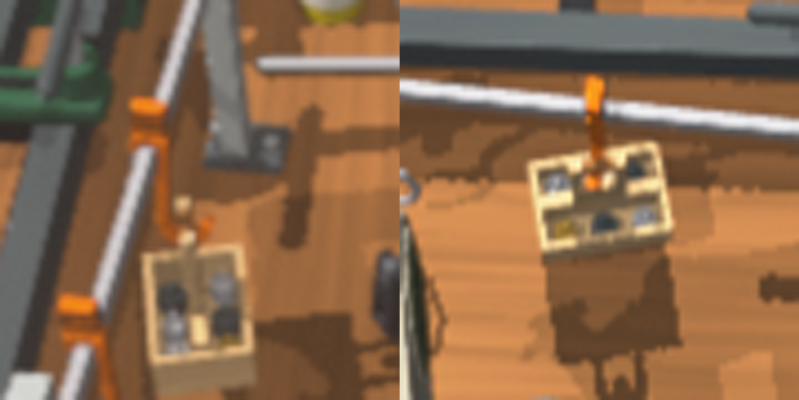

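View pics/s20.png

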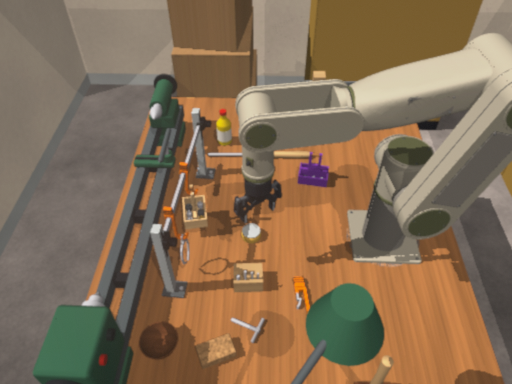

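>>> {"fn": "drive_tool", "kwargs": {"moves": [[[0,0,10],-7],[[0,0,20],-14],[[0,0,30],-21],[[0,-10,45],-28],[[0,-20,60],-35],[[0,-35,75],-42],[[0,-50,90],-49],[[0,-65,100],-56]]}}

```text
time: 43.53
tool_pos: [423.6, 44.8, 336.6]
tcp_rot: [179.9, -0.0, 66.7]
ft_force: [0.7, 0.1, 1.3]
finger_gap: 85.2
```

>>> {"fn": "drive_tool", "kwargs": {"moves": [[[8,-5,0],-7],[[16,-15,0],-14],[[24,-25,0],-21],[[32,-35,0],-28],[[40,-45,0],-35],[[45,-55,0],-42],[[50,-60,0],-49],[[50,-65,0],-56]]}}

```text
time: 44.2
tool_pos: [473.9, -20.2, 334.6]
tcp_rot: [-180.0, 0.0, 10.7]
ft_force: [0.5, 0.0, 0.0]
finger_gap: 84.8
```

>>> {"fn": "drive_tool", "kwargs": {"moves": [[[0,0,0],-5],[[0,0,0],-10],[[0,0,0],-14],[[0,0,0],-14],[[0,0,0],-14],[[0,0,0],-14],[[0,0,0],-14],[[0,0,0],-14]]}}

```text
time: 44.87
tool_pos: [473.6, -20.0, 335.4]
tcp_rot: [-180.0, 0.0, -2.9]
ft_force: [-0.6, -0.4, -0.1]
finger_gap: 85.0
```

Run:
```python
from h import *
q=r.sense();print(q['time'],q['tool_pos'],q['tcp_rot'],q['ft_force'])
snap('side','s21');snap('wrist','w21')
w=load('s21')['p'][:,:,::-1];a=cv2.resize(w[140:230,150:240],None,fx=6,fy=6,interpolation=cv2.INTER_CUBIC)
cv2.imwrite('pics/s21b.png',a)
w=load('w21')['p'][:,:,::-1];cv2.imwrite('pics/w21b.png',cv2.resize(w,None,fx=1.5,fy=1.5,interpolation=cv2.INTER_CUBIC))
```

```text
44.8667 [473.59892644 -20.02200805 335.41962308] [-1.79997699e+02  3.58953536e-03 -2.88430986e+00] [-0.59149892 -0.36642013 -0.10129828]
```

View pics/s21b.png

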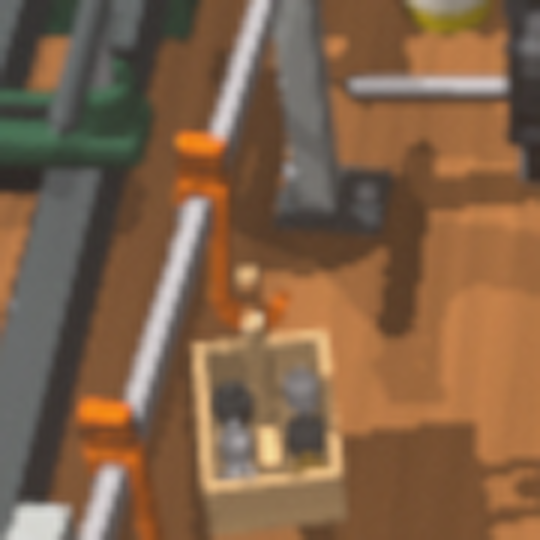

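View pics/w21b.png

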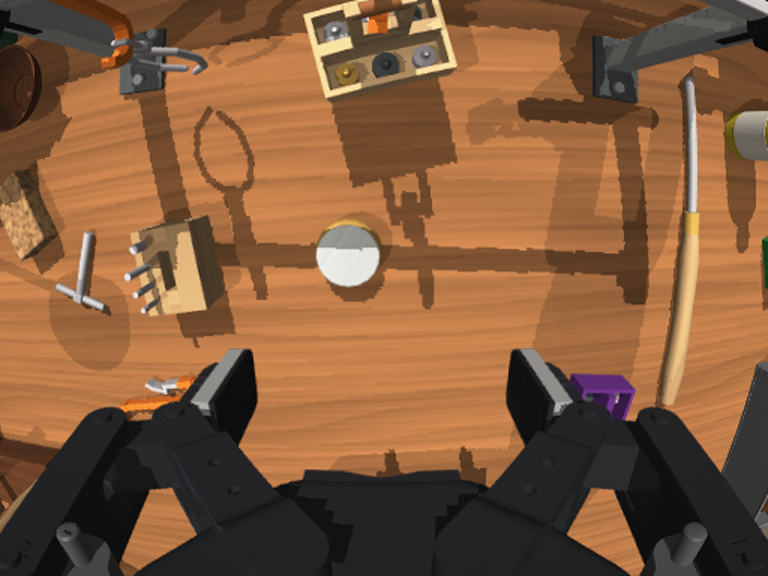

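>>> {"fn": "drive_tool", "kwargs": {"moves": [[[0,0,0],0],[[0,0,0],0],[[0,0,0],0],[[0,0,0],0],[[0,0,0],0],[[0,0,0],0],[[0,0,0],0],[[0,0,0],0]]}}

```text
time: 45.63
tool_pos: [473.7, -20.2, 335.5]
tcp_rot: [-180.0, -0.0, -3.0]
ft_force: [0.5, -0.4, 1.0]
finger_gap: 85.0
```

>>> {"fn": "drive_tool", "kwargs": {"moves": [[[0,0,0],0],[[0,0,0],0],[[0,0,0],0],[[0,0,0],0],[[0,0,0],0],[[0,0,0],0],[[0,0,0],0],[[0,0,0],0]]}}

```text
time: 46.3
tool_pos: [473.6, -20.2, 335.5]
tcp_rot: [180.0, 0.0, -3.0]
ft_force: [-0.7, 1.1, 0.2]
finger_gap: 85.1
```

Run:
```python
from h import *
snap('side','s22');snap('top','t22');snap('wrist','w22')
for a,b,sl in (('s21','s22',(slice(140,240),slice(150,230))),('w21','w22',(slice(0,70),slice(200,310)))):
    A=load(a)['p'].astype(int)[sl];B=load(b)['p'].astype(int)[sl]; d=abs(A-B).max(2); print(a,d.mean().round(2),d.max(),(d>20).sum())
    fa,fb=[cv2.cvtColor(x.astype(np.uint8),cv2.COLOR_RGB2GRAY).astype(np.float32) for x in(A,B)]
    print(cv2.phaseCorrelate(fa,fb))
print(r.sense()['time'])
```

```text
s21 1.13 8 0
((0.008193453999552958, -0.014896862310415315), 1.0085067073106766)
w21 2.62 95 220
((-0.1491586861456824, 0.05796737258510376), 0.9927981499168608)
46.45
```

Run:
```python
from h import *
print(r.hand_in()); print(r.sense()['time'])
```

```text
the job is handed in; nothing more can be done
None
the job is handed in; nothing more can be done
```

The job is done and handed in at about 46.5 s of the 72 s allowed. The small orange hook is on the bar near its middle, and the plywood caddy hangs upright from its lower curl.

- **Hook:** It leaned several degrees in the grip, so I straightened it lightly (about 6 N) against the fixed block before fitting. Going onto the bar, the side force of the jaw appeared, then dropped to zero, as expected when the lip snaps under. The crown then met the bar at about 264 mm. I pressed to about 6.5 N and let go.
- **Caddy:** With the tool only able to point down, holding it by the board would have hit the hook and bar. I gripped the tray across one end, turned it about 37° to the bar, and passed the hook's tip through the hand slot. I lowered it until the wrist force showed the hook carrying its weight, then opened the fingers. On release it turned part of the way back towards the bar.
- **Last checks:** Two side pictures about 1.4 s apart showed no movement, with the gripper well clear. Comparing overhead, wrist and side pictures by eye, nothing else appears moved.

What is less certain:
- **Jaw click and seating:** I judged these from the forces and from camera comparison with the other hook. I did not pull up on it to test.
- **Hook lean:** Before loading, the hook leaned 4–5° within its slot play; the neighbouring hook leans less.
- **Caddy angle:** The caddy hangs about 10° off square to the bar.
- **Bar position:** The camera estimates of the bar disagreed by up to about 7 mm in x and 25 mm in height, so I relied on the wrist views and on feel.

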